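# Fit the cup carrier on the platform shaker, lock it and load it

### The job

Get the shaker ready for a run. Set the empty cup carrier down in the wide end of the shaker's dovetail way and slide it fully home until it wedges tight; then take the T-head key from its bracket, put it down through the slots of carrier and platform until its collar rests on the carrier's tongue, and give it a quarter turn so that it locks. Stand every specimen cup upright on the floor of a pocket of its own in the carrier, and leave the other things on the bench where they are.

Things in the scene. Friction and masses are not known exactly. Their poses are not given: they have to be found in the camera images.
- shaker: Platform shaker, fixed: white housing, on it an aluminium platform 245 (x) x 200 (y) x 8 mm, its top (the way floor) 72 mm above the bench. Origin on the bench under the platform's middle; +x is the way a carrier slides home (roughly away from the robot), z up. On it two steel rails 14 mm high, x -115 to +105, outer edges at y +-93, form a tapered dovetail way, open at -x.
- way_mouth (a point): On the way floor between the rails' wide ends, 115 mm to -x of the platform's middle, shaker axes. Half width between the rails at floor level 70 mm here, closing by 8 degrees a side to 50 mm at way_home and 39 mm at the far end; the rails' flanks overhang the floor, so at their top it is 8 mm less each side.
- way_home (a point): On the way floor, 140 mm to +x of way_mouth, shaker axes: the carrier's origin lies here when its foot just wedges in the way. There it stops hard: 10 N is enough to seat it, and friction then holds it. Foot and rails are smooth metal (friction about 0.2); left free sideways the carrier centres itself in the way, held off-centre it jams a few mm early..
- lock_slot (a point): Middle of the lock slot in the way floor, at the floor's surface, 112 mm to -x of way_home, shaker axes. Through slot 48 mm long in y, 19 mm wide in x; the platform plate is 8 mm thick, 25 mm free below it.
- key_bracket (a point): Middle of the slot in the steel key bracket on the shaker's -y side, at the bracket's top, 53 mm above the bench; the key stands in it at the start. Slot 48 mm along the shaker's y, 19 mm in x.
- carrier: Cup carrier, loose, 0.6 kg, on the bench at the start. Origin under the middle of its foot, z up. Aluminium dovetail foot 150 mm long (x), 15 mm high, half width below 61 mm at x=-75, 40 mm at x=+75 (goes in first), flanks leaning in 8 mm to the top as in the way. Set down 70 mm or more short of home it passes between the rails. On it a grey 180x180 mm tray, rim 34 mm up.
- carrier_grip (a point): Middle of the carrier's grip, 56 mm above the carrier's origin: a black upright lug in the tray's middle, 16 mm thick in the carrier's x, 46 mm wide in y, rising from the tray's rim (34 mm) to 76 mm above the origin.
- carrier_slot (a point): Middle of the slot (48 mm in y, 19 mm in x, through) in the steel tongue at the carrier's -x side, at the tongue's top, 112 mm to -x of the carrier's origin and 25 mm above it. Tongue 72 mm wide, 10 mm thick, ends at x = -136 mm. With the carrier home this slot is straight over lock_slot.
- lock_key: T-head key, 0.12 kg, 94 mm high, upright in its bracket at the start. Origin under its head; x along head and grip, z up. Head 40 (x) x 12 x 8 mm, stem 12 mm, round collar 30 mm across, its underside 46 mm up, black grip on top. Standing in the bracket the head lies along the slot. Put in the lock, its origin is 21 mm below the way floor, the head 5 mm clear below the plate; no stop or detent.
- key_grip (a point): Middle of the key's black grip, 82 mm above the key's origin on its axis: 52 mm along the key's x, 14 mm thick in y, 24 mm high.
- pocket0 (a point): Middle of the floor of carrier pocket 0 (-x, +y corner; 40 mm off the carrier's middle in x and in y). Square pocket 58 mm wide, 13 mm deep, floor 21 mm above the carrier's origin.
- pocket1 (a point): Middle of the floor of carrier pocket 1 (-x, -y corner; 40 mm off the carrier's middle in x and in y). Square pocket 58 mm wide, 13 mm deep, floor 21 mm above the carrier's origin.
- pocket2 (a point): Middle of the floor of carrier pocket 2 (+x, +y corner; 40 mm off the carrier's middle in x and in y). Square pocket 58 mm wide, 13 mm deep, floor 21 mm above the carrier's origin.
- pocket3 (a point): Middle of the floor of carrier pocket 3 (+x, -y corner; 40 mm off the carrier's middle in x and in y). Square pocket 58 mm wide, 13 mm deep, floor 21 mm above the carrier's origin.
- cup_0: Screw-lid specimen cup, 70 mm high, 170 g, bottom-heavy, upright on the bench at the start; lid 62 mm across from 56 mm to 69 mm up, body at most 56 mm across and narrower downwards. Origin at the middle of its underside. Three or four of these cups are present (absent: None).
- cup_1: Screw-lid specimen cup, 70 mm high, 170 g, bottom-heavy, upright on the bench at the start; lid 62 mm across from 56 mm to 69 mm up, body at most 56 mm across and narrower downwards. Origin at the middle of its underside. Three or four of these cups are present (absent: None).
- cup_2: Screw-lid specimen cup, 70 mm high, 170 g, bottom-heavy, upright on the bench at the start; lid 62 mm across from 56 mm to 69 mm up, body at most 56 mm across and narrower downwards. Origin at the middle of its underside. Three or four of these cups are present (absent: None).
- cup_3: Screw-lid specimen cup, 70 mm high, 170 g, bottom-heavy, upright on the bench at the start; lid 62 mm across from 56 mm to 69 mm up, body at most 56 mm across and narrower downwards. Origin at the middle of its underside. Three or four of these cups are present (absent: None).
- timer: Bystander: bench timer, 72x64x20 mm, loose on the bench; to be left alone.
- marker_a: Bystander: marker pen, 135x17x16 mm, loose on the bench; to be left alone.
Not all that is in view belongs to the job. Leave any purple look-alike of the cup_0 alone. What is shaped like the cup_2 but green is not meant.

How it is judged:
On the way, in this order (a step that is already met when the one before it is completed fails the run):
1. the carrier is slid fully home in the tapered way and sits level on its floor (x of carrier in the frame of way_home between -0.004 and 0.008 m and y of carrier in the frame of way_home between -0.003 and 0.003 m and z of carrier in the frame of way_home between -0.003 and 0.003 m and angle between carrier's own z axis and vertical below 0.03 rad), for 0.2 s.
2. the key is down through both slots, collar on the tongue, and turned a quarter turn (all of step 1 and horizontal distance between lock_key and lock_slot below 0.02 m and z of lock_key in the frame of lock_slot below -0.017 m and angle between lock_key's own z axis and vertical below 0.12 rad and angle between the x axis of lock_key and the x axis of lock_slot, either way round below 0.4 rad), for 0.2 s.
At the end, for the whole second after the job is handed in: Carrier at most 4 mm short of home, within 3 mm sideways, level on the way floor; key within 20 mm of the lock slot, upright, collar down, head within 0.4 rad of the way's direction; every cup present upright (0.1 rad) within 5 mm of the floor of a carrier pocket; all at rest (all of step 2 and x of cup_0 in the frame of carrier between -0.08 and 0.08 m and y of cup_0 in the frame of carrier between -0.08 and 0.08 m and z of cup_0 in the frame of carrier between 0.016 and 0.026 m and angle between each of cup_0, cup_1, cup_2, cup_3's own z axis and vertical below 0.1 rad and linear speed of each of cup_0, cup_1, cup_2, cup_3, lock_key below 0.02 m/s and x of cup_1 in the frame of carrier between -0.08 and 0.08 m and y of cup_1 in the frame of carrier between -0.08 and 0.08 m and z of cup_1 in the frame of carrier between 0.016 and 0.026 m and x of cup_2 in the frame of carrier between -0.08 and 0.08 m and y of cup_2 in the frame of carrier between -0.08 and 0.08 m and z of cup_2 in the frame of carrier between 0.016 and 0.026 m and x of cup_3 in the frame of carrier between -0.08 and 0.08 m and y of cup_3 in the frame of carrier between -0.08 and 0.08 m and z of cup_3 in the frame of carrier between 0.016 and 0.026 m and linear speed of carrier below 0.01 m/s); the robot touches nothing.
It fails at once if the bench timer is pushed more than 4 cm from its place (distance of timer from where it was at the start of the episode above 0.04 m).
It fails at once if the marker pen is pushed more than 4 cm from its place (distance of marker_a from where it was at the start of the episode above 0.04 m).
Of cup_0, cup_1, cup_2, cup_3 only 3 to 4 are there at a start; the rules pass over those that are not, and their reading is None.
At some moment in a run one of cup_0, cup_1, cup_2, cup_3 may be knocked a few centimetres aside while the robot is not near it.
It also fails if it takes over 208 s, if anything falls off the work surface, if the arm or the gripper's body presses on something with over 40 N, if the wrist force passes 120 N, or if a joint passes its speed limit or range.

### The arm

A 7-joint arm with a two-finger parallel gripper is mounted at the origin on a cart in front of the work surface, level with it; the furniture and walls round the work are solid. World frame = base frame: x ahead of the robot, y to its left, z up, the work surface at z = 0. Lengths are in m, angles in rad, forces in N, time in s.
With the tool pointing down it reaches from about 0.4 to 0.875 m from the base axis. Payload 4.4 kg.
Tool frame: the origin (TCP) lies at the very end of the fingers, on their centre line; the grasp point (between the pads) lies 19 mm behind it; y points along the fingers, z is the direction in which the jaws open and shut, and the axes are right-handed (so a half turn about y gives the same grasp; the last joint's range is limited). The gripper opens to 85 mm and grips with 20 to 120 N. Pads are 22 mm wide; open, the fingers measure 114 mm over their backs; the gripper's body (76 mm by 85 mm) begins 54 mm behind the grasp point. The pads swing forward as they close: fully open they stand 13 mm farther back than shut.
Start: joints at [-1.41, 0.628, 0.038, 1.517, -0.027, 0.996, -0.02], TCP at [0.146, 0.633, 0.231] pointing down, gripper open.
Joint ranges: [-3.06, 3.06], [-0.37, 2.12], [-1.25, 1.32], [0.18, 2.47], [-1.1, 4.24], [0.23, 1.98], [-2.94, 2.94]. Speed limits (rad/s): [2.57, 2.57, 3.14, 3.14, 3.14, 3.14, 3.14].

### API

Orientations are given as a 3x3 rotation matrix whose columns are the frame's x, y, z axes.
In Python, from plant import observe, read_camera, get_calibration, workorder gives the robot as it stands.
- The arm moves only by the shell command python3 -m inch 'ROWS' [FORCE]. ROWS is JSON, a list of rows, each an object with "gripper": the closure, from 0 (fully open) to 1 (shut); "dp": the shift along the tool's x, y, z in m, a list of three; "angular": the turn, a rotation vector about the tool's x, y, z in degrees, a list of three. In form: [{"gripper": gripper, "dp": [x, y, z], "angular": [ax, ay, az]}, ...]. A call has 1 to 20 rows; each row is the pose to reach, as a shift and turn from the pose commanded when the call began, along the tool's axes at that moment; what a row does not reach only later rows make up. A row lasts 1/8 s, in which the tool goes at most 62.5 mm and 10.7 degrees, less where a joint would pass 70% of its speed; a pose out of reach is approached as far as the arm can. A call with a gripper value outside its range is refused whole. The fingers move at their own pace and stop on an object; FORCE is the grip in N (left out, the last holds). Time passes only in rows, so rows that repeat a pose let the fingers close. It gives the time, the measured TCP pose, the force and the opening at its end, in the units of the state.
- observe(): the state, without advancing time (a new reading comes with each control period).
- read_camera(name): name is "side" or "top" or "wrist"; returns (picture, depth): 400x640x3 uint8, red, green, blue; 400x640 float32, m along the optical axis (not along the pixel's ray), 0 where there is no reading.
- get_calibration(name): a dict with "fov_y" (degrees; the focal length in pixels is half the picture's height over the tangent of half this angle, whatever the lens; pixels are square), "cx", "cy" (the principal point, pixels), "k1" (the pictures are not rectified: a ray, as slopes to the right and down, at radius r is drawn at 1 + k1 r^2 times it, then the intrinsics apply), "eye" and "orientation" of the camera in the world; the wrist camera has in their place "T_tool_cam" (4x4, takes a point from camera to tool coordinates, whose origin is the TCP and whose axes are the tool frame's). Camera axes: x right, y up, looking along -z (the intrinsics and any distortion apply to the point x, -y, -z); pixel columns grow to the right and rows downward; lengths in m; the calibration is good to about 2 mm. A picture is of the moment at which its call begins: read the wrist's pose just before it. get_calibration takes no time and is no camera call.
- workorder.sign_off(): hands the job in, once; it reports no verdict.
The state is a dict: "time_s": time; "qpos": joint angles; "qvel": joint speeds; "joint_torque": joint torques, N m; "position": TCP position; "eef_rot": TCP orientation; "ft_force": force on the tool from outside, world axes, zero at the start; "wrist_torque": the same for the moment, N m; "opening": finger opening in m.
Only numpy, scipy, OpenCV 4.12 (cv2) and the standard library are available. Lean on these libraries where they do the work, as an engineer would, in place of code of your own. Each camera call takes 0.05 s, during which the arm holds its last target. There are 200 camera calls.

## Working session

There is one attempt and no reset: what is moved stays moved. The work goes in short steps, Python scripts to look and compute and a shell command to move; the robot and the scene stay as the last step left them, time stands still between calls to the robot, and variables do not carry over. Pictures are saved under pics/ and viewed, about 12 in all and at most 16, crops included, and the job is handed in when it is done.

```bash
ls; mkdir -p pics; cat > h.py <<'E'
import numpy as np, cv2
from plant import observe, read_camera, get_calibration
def pose():
    s=observe(); T=np.eye(4); T[:3,:3]=s['eef_rot']; T[:3,3]=s['position']; return T
def cam(name):
    T=pose(); im,d=read_camera(name); c=get_calibration(name)
    if name=='wrist': M=T@np.array(c['T_tool_cam'])
    else:
        M=np.eye(4); M[:3,:3]=c['orientation']; M[:3,3]=c['eye']
    return im,d,c,M
def foc(c,h=400): return h/2/np.tan(np.radians(c['fov_y'])/2)
def rays(uv,c):
    f=foc(c); K=np.array([[f,0,c['cx']],[0,f,c['cy']],[0,0,1]])
    p=cv2.undistortPoints(np.float64(uv).reshape(-1,1,2),K,np.array([c['k1'],0,0,0.])).reshape(-1,2)
    return np.c_[p[:,0],-p[:,1],-np.ones(len(p))]
def onplane(uv,z,c,M):
    r=rays(uv,c)@M[:3,:3].T; return M[:3,3]+r*((z-M[2,3])/r[:,2])[:,None]
def cloud(d,c,M):
    v,u=np.mgrid[0:400,0:640]; r=rays(np.c_[u.ravel(),v.ravel()],c)
    P=(r*d.ravel()[:,None])@M[:3,:3].T+M[:3,3]; P[d.ravel()==0]=np.nan
    return P.reshape(400,640,3)
def save(n,im): cv2.imwrite('pics/'+n+'.png',cv2.cvtColor(im,cv2.COLOR_RGB2BGR))
E
python3 - <<'E'
from h import *
s=observe(); print({k:np.round(v,3).tolist() for k,v in s.items()})
for n in('top','side'):
    im,d,c,M=cam(n); save(n+'0',im); np.savez('pics/'+n+'0.npz',im=im,d=d,M=M); print(n,c)
print(get_calibration('wrist'))
E
```

```text
pics
{'time_s': 0.0, 'qpos': [-1.41, 0.629, 0.038, 1.518, -0.027, 0.996, -0.02], 'qvel': [-0.0, -0.0, 0.0, 0.0, -0.002, 0.0, 0.0], 'joint_torque': [-0.001, -56.341, 1.226, -19.344, 0.011, 0.011, 0.0], 'position': [0.146, 0.633, 0.23], 'eef_rot': [[0.974, -0.0, 0.225], [-0.225, -0.002, 0.974], [0.0, -1.0, -0.002]], 'ft_force': [0.001, -0.087, -0.395], 'wrist_torque': [-0.021, -0.006, 0.005], 'opening': 0.085}
top {'fov_y': 49.50473151629967, 'cx': 331.0666023359204, 'cy': 198.33065300209324, 'k1': -0.1221302738571946, 'eye': array([ 0.35776806, -0.00318221,  1.24144379]), 'orientation': array([[-6.53004642e-03,  9.92188289e-01, -1.24578317e-01],
       [-9.99977585e-01, -6.66344831e-03, -6.54169521e-04],
       [-1.47918052e-03,  1.24571253e-01,  9.92209562e-01]])}
side {'fov_y': 56.5964180771583, 'cx': 320.7594039249514, 'cy': 197.94051027756527, 'k1': -0.049979322248102524, 'eye': array([ 0.1518973 , -1.14098483,  0.66297108]), 'orientation': array([[ 0.95488632,  0.13819192, -0.26285947],
       [-0.29676453,  0.41098914, -0.86198535],
       [-0.01108702,  0.90110539,  0.43345837]])}
{'fov_y': 61.25651951672692, 'cx': 310.26493147290427, 'cy': 202.27560902717835, 'k1': -0.000997926108655306, 'T_tool_cam': array([[ 1.33098340e-03, -9.65667000e-01, -2.59779663e-01,
        -6.62673043e-02],
       [ 1.72526348e-04,  2.59780111e-01, -9.65667781e-01,
        -1.42625547e-01],
       [ 9.99999099e-01,  1.24046895e-03,  5.12366017e-04,
         1.63082085e-03],
       [ 0.00000000e+00,  0.00000000e+00,  0.00000000e+00,
         1.00000000e+00]])}
```

View pics/top0.png

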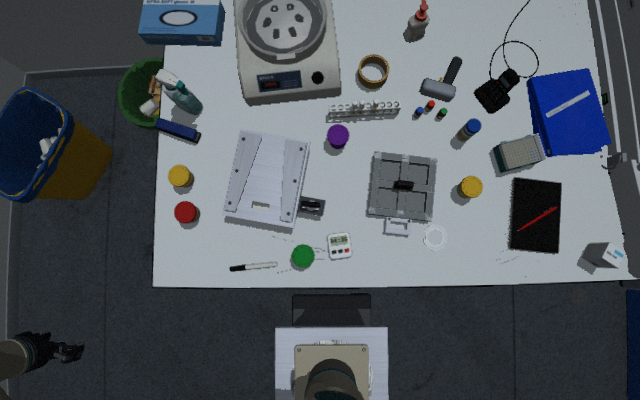

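View pics/side0.png

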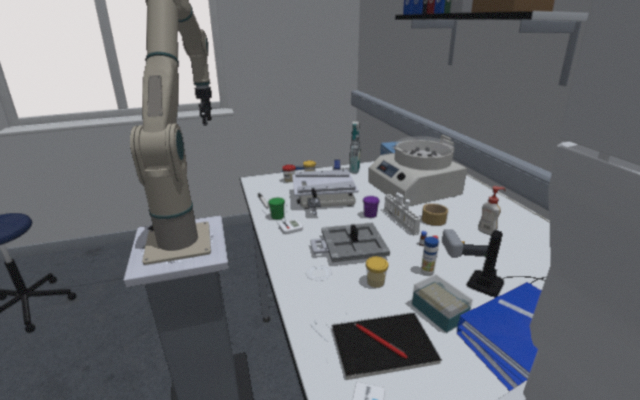

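Top view: the cups are yellow (180,176), red (186,212) and yellow (471,187). Look-alikes are green (303,257) and purple (338,136), plus a blue-capped bottle at (470,130), which is not a cup. So three cups are present. The shaker is at (268,180), the key at (312,206) and the carrier at (402,187) with its tongue towards the robot.

```bash
python3 - <<'E'
from h import *
z=np.load('pics/top0.npz'); im,d,M=z['im'],z['d'],z['M']; c=get_calibration('top')
save('crop1',cv2.resize(im[120:250,165:495],None,fx=2.4,fy=2.4,interpolation=cv2.INTER_CUBIC))
P=cloud(d,c,M); Z=P[...,2]
print('bench',np.nanmedian(Z[150:170,350:365]))
hsv=cv2.cvtColor(im,cv2.COLOR_RGB2HSV)
def rep(name,m,zt):
    n,l,st,ce=cv2.connectedComponentsWithStats(m.astype(np.uint8))
    for i in range(1,n):
        if 150<st[i,4]<1500 and st[i,0]>160 and st[i,0]<560:
            print(name,ce[i].round(1),st[i,4],np.nanmedian(Z[l==i]).round(3),onplane(ce[i],zt,c,M)[0].round(4))
h,s,v=hsv[...,0],hsv[...,1],hsv[...,2]
rep('yel',(h>15)&(h<32)&(s>120)&(v>90),.069)
rep('red',((h<8)|(h>172))&(s>150)&(v>70),.069)
rep('grn',(h>50)&(h<85)&(s>120)&(v>50),.069)
# raised boxes
def box(name,m,zt):
    cn,_=cv2.findContours(m.astype(np.uint8),cv2.RETR_EXTERNAL,cv2.CHAIN_APPROX_NONE)
    k=max(cn,key=cv2.contourArea); W=onplane(k.reshape(-1,2),zt,c,M)[:,:2].astype(np.float32)
    r=cv2.minAreaRect(W); print(name,np.round(r[0],4),np.round(r[1],4),round(r[2],2))
reg=np.zeros(Z.shape,bool); reg[140:225,355:450]=1
box('tray',reg&(Z>.022)&(Z<.045),.034)
reg[:]=0; reg[120:235,215:320]=1
box('plat',reg&(Z>.066)&(Z<.1),.079)
box('rails',reg&(Z>.0805)&(Z<.1),.086)
for q in [(402,185),(397,226),(312,206),(305,208)]: print(q,P[q[1],q[0]].round(4))
E
```

```text
bench -0.00014428625010909357
yel [178.4 175.2] 339 0.07 [0.5729 0.423  0.069 ]
yel [471.3 186.2] 350 0.069 [ 0.5363 -0.391   0.069 ]
red [184.7 211.7] 352 0.069 [0.4705 0.4011 0.069 ]
grn [302.6 255.5] 386 0.069 [0.3508 0.075  0.069 ]
tray [ 0.533  -0.2028] [0.1824 0.2036] 83.23
plat [0.5629 0.1749] [0.2016 0.2455] 79.44
rails [0.5541 0.103 ] [0.0593 0.224 ] 85.0
(402, 185) [ 0.5393 -0.1959  0.077 ]
(397, 226) [ 0.4325 -0.1915 -0.0027]
(312, 206) [0.4811 0.0482 0.099 ]
(305, 208) [0.4805 0.0695 0.0542]
```

View pics/crop1.png

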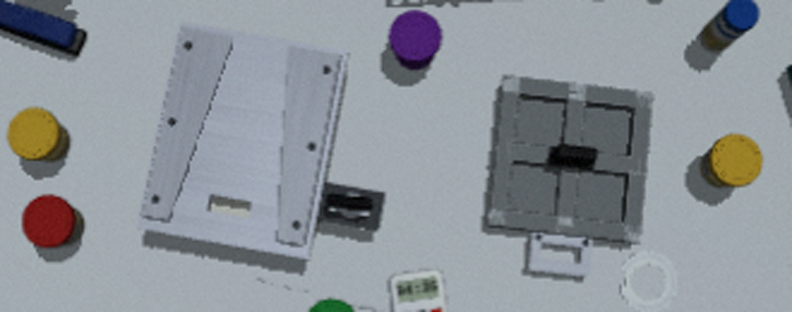

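```bash
cat >> h.py <<'E'
def go(p,head):
    """world target p, heading (deg) of tool x, tool down -> dp, angular in tool axes"""
    from scipy.spatial.transform import Rotation as Ro
    T=pose(); a=np.radians(head); x=np.array([np.cos(a),np.sin(a),0]); y=np.array([0,0,-1.])
    R=np.c_[x,y,np.cross(x,y)]; R0=T[:3,:3]
    print('dp',(R0.T@(np.array(p)-T[:3,3])).round(4).tolist(),'ang',np.degrees(Ro.from_matrix(R0.T@R).as_rotvec()).round(2).tolist(),'from',T[:3,3].round(4))
E
python3 - <<'E'
from h import *
go([.53,.165,.28],-100.5)
E
python3 -m inch '[{"gripper":0,"dp":[0.479,-0.05,-0.369],"angular":[0,87.5,0]},{"gripper":0,"dp":[0.479,-0.05,-0.369],"angular":[0,87.5,0]},{"gripper":0,"dp":[0.479,-0.05,-0.369],"angular":[0,87.5,0]},{"gripper":0,"dp":[0.479,-0.05,-0.369],"angular":[0,87.5,0]},{"gripper":0,"dp":[0.479,-0.05,-0.369],"angular":[0,87.5,0]},{"gripper":0,"dp":[0.479,-0.05,-0.369],"angular":[0,87.5,0]},{"gripper":0,"dp":[0.479,-0.05,-0.369],"angular":[0,87.5,0]},{"gripper":0,"dp":[0.479,-0.05,-0.369],"angular":[0,87.5,0]},{"gripper":0,"dp":[0.479,-0.05,-0.369],"angular":[0,87.5,0]},{"gripper":0,"dp":[0.479,-0.05,-0.369],"angular":[0,87.5,0]},{"gripper":0,"dp":[0.479,-0.05,-0.369],"angular":[0,87.5,0]},{"gripper":0,"dp":[0.479,-0.05,-0.369],"angular":[0,87.5,0]},{"gripper":0,"dp":[0.479,-0.05,-0.369],"angular":[0,87.5,0]},{"gripper":0,"dp":[0.479,-0.05,-0.369],"angular":[0,87.5,0]}]'
python3 - <<'E'
from h import *
go([.53,.165,.28],-100.5)
im,d,c,M=cam('wrist'); save('w1',im); np.savez('pics/w1.npz',im=im,d=d,M=M)
E
```

```text
dp [0.4794, -0.0489, -0.3696] ang [0.08, 87.51, 0.08] from [0.146  0.6328 0.2305]
time_s: 1.85
position: [0.5292, 0.1674, 0.2812]
eef_rot: [[-0.18, -0.001, 0.984], [-0.984, 0.0, -0.18], [-0.0, -1.0, -0.001]]
ft_force: [0.5, 0.1, 0.6]
opening: 0.0856
dp [0.0022, 0.0012, 0.0013] ang [0.04, 0.13, -0.01] from [0.5292 0.1674 0.2812]
```

View pics/w1.png

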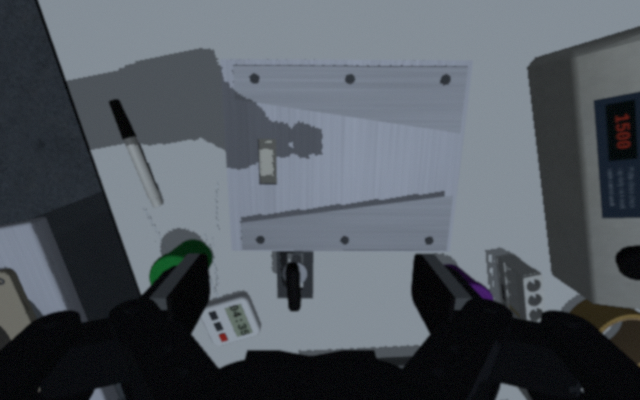

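w1: the slot is at (267,161), rail screws at (254,78), (349,79), (445,79), (260,240), (345,240) and (429,240), and the key grip at (293,285).

```bash
python3 - <<'E'
from h import *
z=np.load('pics/w1.npz'); im,d,M=z['im'],z['d'],z['M']; c=get_calibration('wrist')
P=cloud(d,c,M); Z=P[...,2]
g=cv2.cvtColor(im,cv2.COLOR_RGB2GRAY)
S=[]
for u,v in [(254,78),(349,79),(445,79),(260,240),(345,240),(429,240)]:
    w=g[v-8:v+9,u-8:u+9].astype(float); t=np.clip(np.median(w)-25-w,0,None)
    yy,xx=np.mgrid[v-8:v+9,u-8:u+9]; q=[(t*xx).sum()/t.sum(),(t*yy).sum()/t.sum()]
    p=onplane(q,.0865,c,M)[0]; S.append(p); print(np.round(q,1),p.round(4),P[v+3,u+9].round(4))
S=np.array(S)
for a,b in((0,2),(3,5)): e=S[b]-S[a]; print('yaw',np.degrees(np.arctan2(e[1],e[0])).round(2),np.linalg.norm(e).round(4))
print('screws mean',S.mean(0).round(4))
print('floor z',np.nanmedian(Z[150:180,320:400]),'rail z',np.nanmedian(Z[85:95,300:340]))
reg=np.zeros(Z.shape,bool); reg[120:200,250:285]=1
m=(reg&(Z<.06)); print(m.sum())
def box(m,zt):
    cn,_=cv2.findContours(m.astype(np.uint8),cv2.RETR_EXTERNAL,cv2.CHAIN_APPROX_NONE)
    k=max(cn,key=cv2.contourArea); W=onplane(k.reshape(-1,2),zt,c,M)[:,:2].astype(np.float32)
    r=cv2.minAreaRect(W); print(np.round(r[0],4),np.round(r[1],4),round(r[2],2))
box(m,.072)
reg[:]=0; reg[255:315,280:310]=1
m=reg&(Z>.085)&(g<60); box(m,.101); print('key z',np.nanpercentile(Z[m],[5,50,95]))
reg[:]=0; reg[50:270,200:480]=1
box(reg&(Z>.069)&(Z<.1),.075)
# carrier from top
z=np.load('pics/top0.npz'); im,d,M=z['im'],z['d'],z['M']; c=get_calibration('top'); P=cloud(d,c,M);Z=P[...,2]
g=cv2.cvtColor(im,cv2.COLOR_RGB2GRAY)
reg=np.zeros(Z.shape,bool); reg[175:195,388:420]=1; print('lug'); box(reg&(g<45)&(Z>.06),.076)
E
```

```text
[254.1  78.1] [0.4939 0.273  0.0865] [0.5016 0.2689 0.0869]
[349.5  78.6] [0.5822 0.2563 0.0865] [0.5897 0.2518 0.0857]
[445.   79.3] [0.6704 0.2394 0.0865] [0.6785 0.2354 0.0866]
[259.9 239.3] [0.4637 0.1138 0.0865] [0.4723 0.1079 0.0863]
[344.3 239.7] [0.5521 0.0971 0.0865] [0.5618 0.0911 0.0856]
[428.6 240.1] [0.6404 0.0804 0.0865] [0.6505 0.0747 0.0851]
yaw -10.77 0.1797
yaw -10.68 0.1799
screws mean [0.5671 0.1766 0.0865]
floor z 0.07197435537387004 rail z 0.08604647658605663
752
[0.4877 0.1926] [0.0451 0.0178] 79.34
[0.4898 0.0598] [0.0556 0.0144] 82.46
key z [0.08966038 0.1000765  0.10186148]
[0.5647 0.1773] [0.1984 0.2429] 79.27
lug
[ 0.5426 -0.2029] [0.0469 0.0183] 83.31
```

```bash
python3 - <<'E'
from h import *
go([.543,-.203,.2],-96.7)
E
```

```text
dp [0.3616, 0.0811, 0.0802] ang [0.03, -3.69, -0.01] from [0.5293 0.1672 0.2812]
```

```bash

python3 -m inch '[{"gripper":0.2,"dp":[0.3616,0.081,0.08],"angular":[0,-3.7,0]},{"gripper":0.2,"dp":[0.3616,0.081,0.08],"angular":[0,-3.7,0]},{"gripper":0.2,"dp":[0.3616,0.081,0.08],"angular":[0,-3.7,0]},{"gripper":0.2,"dp":[0.3616,0.081,0.08],"angular":[0,-3.7,0]},{"gripper":0.2,"dp":[0.3616,0.081,0.08],"angular":[0,-3.7,0]},{"gripper":0.2,"dp":[0.3616,0.081,0.08],"angular":[0,-3.7,0]},{"gripper":0.2,"dp":[0.3616,0.081,0.08],"angular":[0,-3.7,0]},{"gripper":0.2,"dp":[0.3616,0.081,0.08],"angular":[0,-3.7,0]},{"gripper":0.2,"dp":[0.3616,0.081,0.08],"angular":[0,-3.7,0]},{"gripper":0.2,"dp":[0.3616,0.081,0.08],"angular":[0,-3.7,0]}]'
python3 - <<'E'
from h import *
im,d,c,M=cam('wrist'); save('w2',im); np.savez('pics/w2.npz',im=im,d=d,M=M)
P=cloud(d,c,M);Z=P[...,2]; g=cv2.cvtColor(im,cv2.COLOR_RGB2GRAY)
def box(m,zt):
    cn,_=cv2.findContours(m.astype(np.uint8),cv2.RETR_EXTERNAL,cv2.CHAIN_APPROX_NONE)
    k=max(cn,key=cv2.contourArea); W=onplane(k.reshape(-1,2),zt,c,M)[:,:2].astype(np.float32)
    r=cv2.minAreaRect(W); print(np.round(r[0],4),np.round(r[1],4),round(r[2],2))
near=np.hypot(P[...,0]-.543,P[...,1]+.203)
lug=(near<.045)&(Z>.065)&(Z<.085); box(lug,.076); print('lug z',np.nanmedian(Z[lug]))
box((near<.13)&(Z>.03)&(Z<.038),.034)
go([.543,-.203,.2],-96.7)
E
```

```text
time_s: 3.15
position: [0.5433, -0.2021, 0.2006]
eef_rot: [[-0.115, 0.001, 0.993], [-0.993, 0.001, -0.115], [-0.001, -1.0, 0.0]]
ft_force: [0.1, -0.6, -0.3]
opening: 0.0682
[ 0.5454 -0.2026] [0.0463 0.0157] 83.02
lug z 0.07555405937935272
[ 0.5452 -0.2041] [0.1794 0.1792] 82.78
dp [0.0006, 0.0006, -0.0001] ang [-0.02, 0.05, -0.03] from [ 0.5432 -0.2024  0.2006]
```

View pics/w2.png

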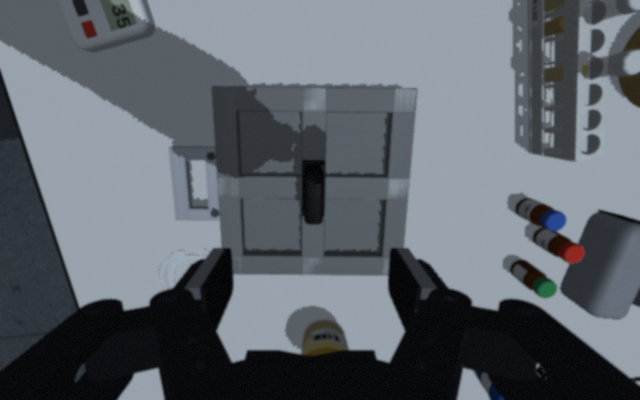

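```bash

python3 -m inch '[{"gripper":0.2,"dp":[0.001,0.05,0.0023],"angular":[0,0.4,0]},{"gripper":0.2,"dp":[0.001,0.1,0.0023],"angular":[0,0.4,0]},{"gripper":0.2,"dp":[0.001,0.14,0.0023],"angular":[0,0.4,0]},{"gripper":0.2,"dp":[0.001,0.1585,0.0023],"angular":[0,0.4,0]},{"gripper":0.2,"dp":[0.001,0.1585,0.0023],"angular":[0,0.4,0]},{"gripper":1,"dp":[0.001,0.1585,0.0023],"angular":[0,0.4,0]},{"gripper":1,"dp":[0.001,0.1585,0.0023],"angular":[0,0.4,0]},{"gripper":1,"dp":[0.001,0.1585,0.0023],"angular":[0,0.4,0]},{"gripper":1,"dp":[0.001,0.1585,0.0023],"angular":[0,0.4,0]},{"gripper":1,"dp":[0.001,0.1585,0.0023],"angular":[0,0.4,0]},{"gripper":1,"dp":[0.001,0.1585,0.0023],"angular":[0,0.4,0]},{"gripper":1,"dp":[0.001,0.1585,0.0023],"angular":[0,0.4,0]}]' 80

```

```text
time_s: 4.7
position: [0.5457, -0.2055, 0.0431]
eef_rot: [[-0.125, 0.002, 0.992], [-0.992, -0.0, -0.125], [0.0, -1.0, 0.002]]
ft_force: [0.1, 0.7, 6.5]
opening: 0.0152
```

```bash

python3 -m inch '[{"gripper":1,"dp":[0,-0.03,0],"angular":[0,0,0]},{"gripper":1,"dp":[0,-0.06,0],"angular":[0,0,0]},{"gripper":1,"dp":[0,-0.1,0],"angular":[0,0,0]},{"gripper":1,"dp":[0,-0.13,0],"angular":[0,0,0]},{"gripper":1,"dp":[0,-0.13,0],"angular":[0,0,0]},{"gripper":1,"dp":[0,-0.13,0],"angular":[0,0,0]}]'
python3 - <<'E'
from h import *
im,d,c,M=cam('wrist'); save('w3',im); T=pose(); M=np.linalg.inv(T)@M
P=cloud(d,c,M)  # tool frame: y = depth below
hz=P[...,1]; print('force',observe()['ft_force'],T[:3,3],observe()['opening'])
def box(m,y):
    cn,_=cv2.findContours(m.astype(np.uint8),cv2.RETR_EXTERNAL,cv2.CHAIN_APPROX_NONE)
    k=max(cn,key=cv2.contourArea).reshape(-1,2); r=rays(k,c)@M[:3,:3].T; W=M[:3,3]+r*((y-M[1,3])/r[:,1])[:,None]
    r=cv2.minAreaRect(W[:,[0,2]].astype(np.float32)); print('x,z',np.round(r[0],4),np.round(r[1],4),round(r[2],2))
m=(np.hypot(P[...,0],P[...,2])<.14)&(hz<.02)&(hz>-.0)
print(np.nanpercentile(hz[m],[5,25,50,75,95]).round(4)); y=np.nanmedian(hz[m]); box(m&(abs(hz-y)<.005),y)
m2=m&(abs(hz-y)<.004); A=np.c_[P[m2][:,[0,2]],np.ones(m2.sum())]; print('tilt',np.linalg.lstsq(A,P[m2][:,1],rcond=None)[0].round(4))
go([.4987,.1897,.173],-100.7)
E
```

```text
time_s: 5.45
position: [0.5437, -0.2044, 0.1703]
eef_rot: [[-0.125, -0.003, 0.992], [-0.992, 0.001, -0.125], [-0.001, -1.0, -0.003]]
ft_force: [-0.2, -0.9, -5.5]
opening: 0.0156
force [-1.21777988  0.12157708 -5.50040818] [ 0.54351144 -0.20438416  0.16992163] 0.014577869756149676
[0.0077 0.0084 0.0089 0.0097 0.0179]
x,z [-0.0282 -0.0002] [0.1791 0.1255] 89.94
tilt [0.0009 0.0015 0.0089]
dp [-0.3854, -0.0023, -0.0937] ang [0.21, 3.52, -0.05] from [ 0.5435 -0.2044  0.1699]
```

```bash

python3 -m inch '[{"gripper":1,"dp":[-0.04,-0.003,-0.01],"angular":[0,3.5,0]},{"gripper":1,"dp":[-0.09,-0.003,-0.022],"angular":[0,3.5,0]},{"gripper":1,"dp":[-0.14,-0.003,-0.034],"angular":[0,3.5,0]},{"gripper":1,"dp":[-0.19,-0.003,-0.046],"angular":[0,3.5,0]},{"gripper":1,"dp":[-0.24,-0.003,-0.058],"angular":[0,3.5,0]},{"gripper":1,"dp":[-0.29,-0.003,-0.07],"angular":[0,3.5,0]},{"gripper":1,"dp":[-0.34,-0.003,-0.083],"angular":[0,3.5,0]},{"gripper":1,"dp":[-0.37,-0.003,-0.09],"angular":[0,3.5,0]},{"gripper":1,"dp":[-0.3844,-0.003,-0.0937],"angular":[0,3.5,0]},{"gripper":1,"dp":[-0.3844,-0.003,-0.0937],"angular":[0,3.5,0]},{"gripper":1,"dp":[-0.3844,-0.003,-0.0937],"angular":[0,3.5,0]},{"gripper":1,"dp":[-0.3844,-0.003,-0.0937],"angular":[0,3.5,0]},{"gripper":1,"dp":[-0.3844,-0.003,-0.0937],"angular":[0,3.5,0]}]'
python3 - <<'E'
from h import *
go([.4985,.1887,.12],-100.7)
im,d,c,M=cam('wrist'); save('w4',im); P=cloud(d,c,M); Z=P[...,2]
g=cv2.cvtColor(im,cv2.COLOR_RGB2GRAY)
x,y=.4987,.1897; a=np.radians(-10.7); ex=np.array([np.cos(a),np.sin(a)]); ey=np.array([-ex[1],ex[0]])
m=(np.hypot(P[...,0]-x,P[...,1]-y)<.14)&(abs(Z-.163)<.01)
Q=P[m][:,:2]-[x,y]; print('z rim',np.nanmedian(Z[m]),'along',np.percentile(Q@ex,[.5,99.5]).round(4),'lat',np.percentile(Q@ey,[.5,99.5]).round(4))
E
```

```text
time_s: 7.12
position: [0.5003, 0.1868, 0.1749]
eef_rot: [[-0.187, 0.0, 0.982], [-0.982, -0.0, -0.187], [0.0, -1.0, 0.0]]
ft_force: [0.0, -0.5, -5.7]
opening: 0.0149
dp [-0.0016, 0.0549, -0.0022] ang [-0.01, -0.1, 0.01] from [0.5003 0.1868 0.1749]
z rim 0.16542431483751704 along [-0.1329  0.0905] lat [-0.0584  0.0882]
```

```bash

python3 -m inch '[{"gripper":1,"dp":[-0.0016,0,-0.0022],"angular":[0,0,0]},{"gripper":1,"dp":[-0.0016,0.015,-0.0022],"angular":[0,0,0]},{"gripper":1,"dp":[-0.0016,0.03,-0.0022],"angular":[0,0,0]},{"gripper":1,"dp":[-0.0016,0.042,-0.0022],"angular":[0,0,0]},{"gripper":1,"dp":[-0.0016,0.05,-0.0022],"angular":[0,0,0]},{"gripper":1,"dp":[-0.0016,0.056,-0.0022],"angular":[0,0,0]},{"gripper":1,"dp":[-0.0016,0.057,-0.0022],"angular":[0,0,0]},{"gripper":1,"dp":[-0.0016,0.057,-0.0022],"angular":[0,0,0]}]'

```

```text
time_s: 8.18
position: [0.4984, 0.1898, 0.118]
eef_rot: [[-0.186, 0.0, 0.983], [-0.983, 0.0, -0.186], [-0.0, -1.0, 0.0]]
ft_force: [0.6, 0.3, -5.3]
opening: 0.0151
```

```bash

python3 -m inch '[{"gripper":1,"dp":[0,0.002,0],"angular":[0,0,0]},{"gripper":1,"dp":[0,0.0035,0],"angular":[0,0,0]},{"gripper":1,"dp":[0,0.0035,0],"angular":[0,0,0]}]'
python3 -m inch '[{"gripper":0.65,"dp":[0,0,0],"angular":[0,0,0]},{"gripper":0.65,"dp":[0,0,0],"angular":[0,0,0]},{"gripper":0.65,"dp":[0,0,0],"angular":[0,0,0]},{"gripper":0.65,"dp":[0,0,0],"angular":[0,0,0]}]' 30
python3 - <<'E'
from h import *
im,d,c,M=cam('wrist'); save('w5',im); P=cloud(d,c,M); Z=P[...,2]
x,y=.4987,.1897; a=np.radians(-10.7); ex=np.array([np.cos(a),np.sin(a)]); ey=np.array([-ex[1],ex[0]])
m=(np.hypot(P[...,0]-x,P[...,1]-y)<.14)&(abs(Z-.106)<.004)
Q=P[m][:,:2]-[x,y]; print('z rim',np.nanmedian(Z[m]),'along',np.percentile(Q@ex,[.5,99.5]).round(4),'lat',np.percentile(Q@ey,[.5,99.5]).round(4))
A=np.c_[P[m][:,:2],np.ones(m.sum())]; print(np.linalg.lstsq(A,P[m][:,2],rcond=None)[0].round(4))
E
```

```text
time_s: 8.55
position: [0.4985, 0.1899, 0.1151]
eef_rot: [[-0.186, 0.001, 0.983], [-0.983, 0.001, -0.186], [-0.001, -1.0, 0.001]]
ft_force: [-1.6, -0.3, 4.2]
opening: 0.015
time_s: 9.05
position: [0.4982, 0.1899, 0.1143]
eef_rot: [[-0.186, 0.0, 0.983], [-0.983, 0.0, -0.186], [-0.0, -1.0, 0.0]]
ft_force: [0.5, -0.3, -1.0]
opening: 0.0299
z rim 0.10601057549499307 along [-0.0898  0.0883] lat [-0.0768  0.0913]
[-0.0018  0.      0.1069]
```

View pics/w5.png

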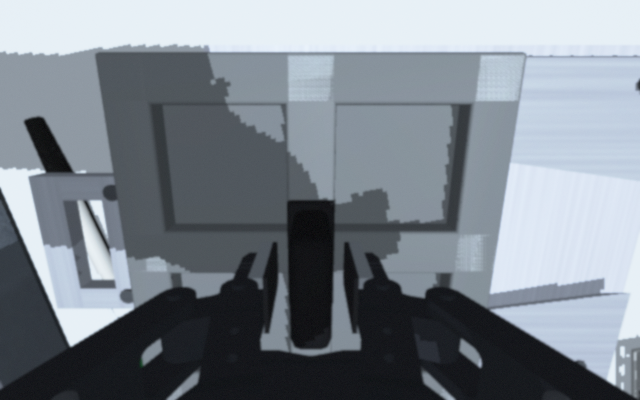

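```bash

python3 -m inch '[{"gripper":0.65,"dp":[0,-0.002,0.007],"angular":[0,0,0]},{"gripper":0.65,"dp":[0,-0.002,0.014],"angular":[0,0,0]},{"gripper":0.65,"dp":[0,-0.002,0.023],"angular":[0,0,0]},{"gripper":0.65,"dp":[0,-0.002,0.032],"angular":[0,0,0]},{"gripper":0.65,"dp":[0,-0.002,0.041],"angular":[0,0,0]},{"gripper":0.65,"dp":[0,-0.002,0.05],"angular":[0,0,0]},{"gripper":0.65,"dp":[0,-0.002,0.059],"angular":[0,0,0]},{"gripper":0.65,"dp":[0,-0.002,0.068],"angular":[0,0,0]},{"gripper":0.65,"dp":[0,-0.002,0.077],"angular":[0,0,0]},{"gripper":0.65,"dp":[0,-0.002,0.086],"angular":[0,0,0]},{"gripper":0.65,"dp":[0,-0.002,0.094],"angular":[0,0,0]},{"gripper":0.65,"dp":[0,-0.002,0.099],"angular":[0,0,0]},{"gripper":0.65,"dp":[0,-0.002,0.102],"angular":[0,0,0]},{"gripper":0.65,"dp":[0,-0.002,0.102],"angular":[0,0,0]}]'

```

```text
time_s: 10.85
position: [0.5987, 0.1706, 0.1162]
eef_rot: [[-0.186, 0.0, 0.983], [-0.983, -0.0, -0.186], [0.0, -1.0, 0.0]]
ft_force: [-0.6, -0.6, -0.3]
opening: 0.0295
```

```bash

for i in 1 ; do python3 -m inch '[{"gripper":0.65,"dp":[0,0,0.003],"angular":[0,0,0]},{"gripper":0.65,"dp":[0,0,0.005],"angular":[0,0,0]},{"gripper":0.65,"dp":[0,0,0.005],"angular":[0,0,0]}]'; done
python3 -m inch '[{"gripper":0.65,"dp":[0,0,0.001],"angular":[0,0,0]},{"gripper":0.65,"dp":[0,0,0.002],"angular":[0,0,0]},{"gripper":0.65,"dp":[0,0,0.002],"angular":[0,0,0]}]'
```

```text
time_s: 11.22
position: [0.6035, 0.1699, 0.1162]
eef_rot: [[-0.186, 0.0, 0.983], [-0.983, -0.0, -0.186], [0.0, -1.0, 0.0]]
ft_force: [-0.5, -0.3, 0.0]
opening: 0.0296
time_s: 11.6
position: [0.6045, 0.1696, 0.1162]
eef_rot: [[-0.186, -0.002, 0.983], [-0.983, 0.0, -0.186], [0.0, -1.0, -0.002]]
ft_force: [-4.5, -1.2, 2.5]
opening: 0.03
```

Contact force is starting, so I'll keep pushing to about 15–20 N.

```bash

python3 -m inch '[{"gripper":0.65,"dp":[0,0,0.001],"angular":[0,0,0]},{"gripper":0.65,"dp":[0,0,0.003],"angular":[0,0,0]},{"gripper":0.65,"dp":[0,0,0.003],"angular":[0,0,0]}]'
python3 -m inch '[{"gripper":0.65,"dp":[0,0,0.001],"angular":[0,0,0]},{"gripper":0.65,"dp":[0,0,0.002],"angular":[0,0,0]},{"gripper":0.65,"dp":[0,0,0.002],"angular":[0,0,0]}]'
```

```text
time_s: 11.98
position: [0.6044, 0.1696, 0.1161]
eef_rot: [[-0.185, -0.008, 0.983], [-0.983, 0.001, -0.185], [0.001, -1.0, -0.008]]
ft_force: [-11.5, -0.7, 7.5]
opening: 0.03
time_s: 12.35
position: [0.6043, 0.1697, 0.116]
eef_rot: [[-0.185, -0.012, 0.983], [-0.983, 0.001, -0.185], [0.001, -1.0, -0.012]]
ft_force: [-15.7, 0.3, 11.1]
opening: 0.03
```

```bash

python3 -m inch '[{"gripper":0.65,"dp":[0,0,0.001],"angular":[0,0,0]},{"gripper":0.65,"dp":[0,0,0.002],"angular":[0,0,0]},{"gripper":0.65,"dp":[0,0,-0.006],"angular":[0,0,0]},{"gripper":0.65,"dp":[0,0,-0.014],"angular":[0,0,0]},{"gripper":0.4,"dp":[0,0,-0.014],"angular":[0,0,0]},{"gripper":0.4,"dp":[0,-0.03,-0.014],"angular":[0,0,0]},{"gripper":0.4,"dp":[0,-0.08,-0.03],"angular":[0,0,0]},{"gripper":0.4,"dp":[0,-0.13,-0.06],"angular":[0,0,0]},{"gripper":0.4,"dp":[0,-0.165,-0.085],"angular":[0,0,0]},{"gripper":0.4,"dp":[0,-0.165,-0.085],"angular":[0,0,0]},{"gripper":0.4,"dp":[0,-0.165,-0.085],"angular":[0,0,0]}]'
python3 - <<'E'
from h import *
im,d,c,M=cam('wrist'); save('w6',im); np.savez('pics/w6.npz',im=im,d=d,M=M); P=cloud(d,c,M); Z=P[...,2]
def box(n,m,zt):
    cn,_=cv2.findContours(m.astype(np.uint8),cv2.RETR_EXTERNAL,cv2.CHAIN_APPROX_NONE)
    k=max(cn,key=cv2.contourArea); W=onplane(k.reshape(-1,2),zt,c,M)[:,:2].astype(np.float32)
    r=cv2.minAreaRect(W); print(n,np.round(r[0],4),np.round(r[1],4),round(r[2],2))
near=np.hypot(P[...,0]-.597,P[...,1]-.171)
box('tray',(near<.14)&(abs(Z-.106)<.005),.106); 
lug=(near<.04)&(Z>.14)&(Z<.155); box('lug',lug,.148)
m=(np.hypot(P[...,0]-.597,P[...,1]-.171)<.06)&(abs(Z-.106)<.004); A=np.c_[P[m][:,:2],np.ones(m.sum())]; print(np.linalg.lstsq(A,P[m][:,2],rcond=None)[0].round(4))
t=(np.hypot(P[...,0]-.487,P[...,1]-.192)<.05)&(abs(Z-.097)<.005); print('tongue n',t.sum())
E
```

```text
time_s: 13.72
position: [0.5272, 0.1845, 0.281]
eef_rot: [[-0.186, 0.001, 0.983], [-0.983, -0.0, -0.186], [-0.0, -1.0, 0.001]]
ft_force: [0.0, -0.4, -0.5]
opening: 0.0514
tray [0.5967 0.171 ] [0.1785 0.1793] 79.26
lug [0.5958 0.1725] [0.0457 0.0167] 79.26
[-0.0019  0.0003  0.1071]
tongue n 2551
```

View pics/w6.png

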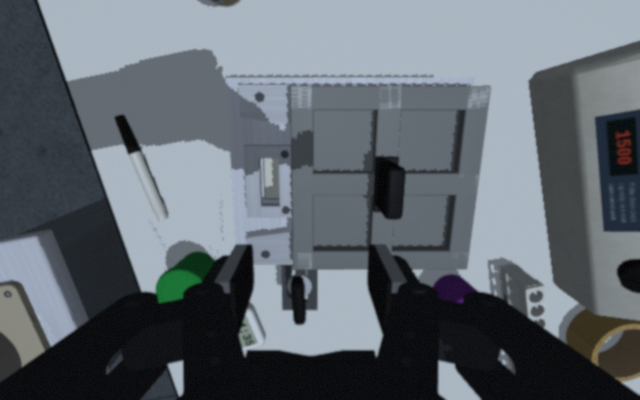

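w6: the carrier is home and level, with tray centre (.5967,.171) against my home estimate (.597,.171). The tongue slot is at (270,180) and the key grip at (299,298).

```bash
python3 - <<'E'
from h import *
z=np.load('pics/w6.npz'); im,d,M=z['im'],z['d'],z['M']; c=get_calibration('wrist'); P=cloud(d,c,M); Z=P[...,2]
g=cv2.cvtColor(im,cv2.COLOR_RGB2GRAY)
def box(n,m,zt):
    cn,_=cv2.findContours(m.astype(np.uint8),cv2.RETR_EXTERNAL,cv2.CHAIN_APPROX_NONE)
    k=max(cn,key=cv2.contourArea); W=onplane(k.reshape(-1,2),zt,c,M)[:,:2].astype(np.float32)
    r=cv2.minAreaRect(W); print(n,np.round(r[0],4),np.round(r[1],4),round(r[2],2),cv2.contourArea(k))
near=np.hypot(P[...,0]-.49,P[...,1]-.06)
box('key',(near<.05)&(Z>.094)&(Z<.107),.101)
box('key+',(near<.05)&(Z>.08)&(Z<.107)&(g<70),.101)
near=np.hypot(P[...,0]-.487,P[...,1]-.192)
m=(near<.05)&(abs(Z-.097)<.004)
f=cv2.morphologyEx(m.astype(np.uint8),cv2.MORPH_OPEN,np.ones((2,2)))
cn,hi=cv2.findContours(f,cv2.RETR_CCOMP,cv2.CHAIN_APPROX_NONE)
for k in cn:
    if cv2.contourArea(k)>100:
        W=onplane(k.reshape(-1,2),.097,c,M)[:,:2].astype(np.float32); r=cv2.minAreaRect(W); print('tongue',np.round(r[0],4),np.round(r[1],4),round(r[2],2))
go([.4898,.0598,.16],-99)
E
```

```text
key [0.4891 0.0574] [0.0525 0.0139] 82.61 490.0
key+ [0.4899 0.0609] [0.057  0.0145] 82.64 516.0
tongue [0.4864 0.1906] [0.0715 0.0456] 79.25
tongue [0.4879 0.1904] [0.0483 0.0204] 79.27
dp [0.129, 0.1205, -0.0134] ang [0.01, -1.72, 0.05] from [0.527  0.1842 0.2804]
```

```bash

python3 -m inch '[{"gripper":0.4,"dp":[0.05,0.02,-0.006],"angular":[0,-3.3,0]},{"gripper":0.4,"dp":[0.1,0.06,-0.01],"angular":[0,-3.3,0]},{"gripper":0.4,"dp":[0.1316,0.1,-0.0138],"angular":[0,-3.3,0]},{"gripper":0.4,"dp":[0.1316,0.13,-0.0138],"angular":[0,-3.3,0]},{"gripper":0.4,"dp":[0.1316,0.155,-0.0138],"angular":[0,-3.3,0]},{"gripper":0.4,"dp":[0.1316,0.155,-0.0138],"angular":[0,-3.3,0]},{"gripper":0.4,"dp":[0.1316,0.155,-0.0138],"angular":[0,-3.3,0]}]'
python3 - <<'E'
from h import *
im,d,c,M=cam('wrist'); save('w7',im); P=cloud(d,c,M); Z=P[...,2]; T=pose()
def box(n,m,zt):
    cn,_=cv2.findContours(m.astype(np.uint8),cv2.RETR_EXTERNAL,cv2.CHAIN_APPROX_NONE)
    k=max(cn,key=cv2.contourArea); W=onplane(k.reshape(-1,2),zt,c,M)[:,:2].astype(np.float32)
    r=cv2.minAreaRect(W); print(n,np.round(r[0],4),np.round(r[1],4),round(r[2],2))
near=np.hypot(P[...,0]-.49,P[...,1]-.06)
box('key',(near<.05)&(Z>.094)&(Z<.107),.101)
go([.489,.0575,.073],-97.4)
E
```

```text
time_s: 14.65
position: [0.4892, 0.0572, 0.1263]
eef_rot: [[-0.129, 0.0, 0.992], [-0.992, -0.001, -0.129], [0.001, -1.0, 0.0]]
ft_force: [0.7, -0.1, -0.4]
opening: 0.0513
key [0.4888 0.056 ] [0.0514 0.0132] 83.06
dp [-0.0, 0.0537, -0.0005] ang [-0.06, -0.01, 0.01] from [0.4895 0.0574 0.1267]
```

View pics/w7.png

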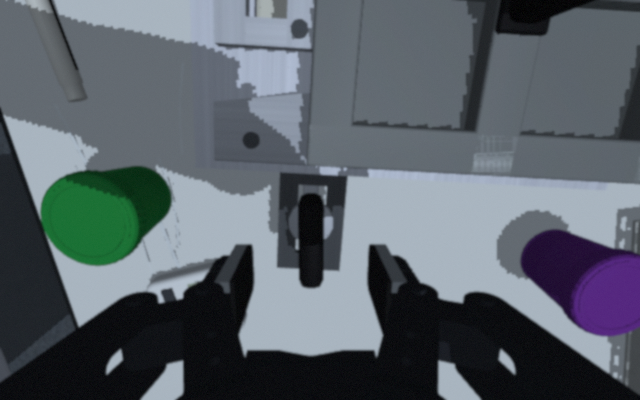

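w7: the key grip at (311,240) is centred between the fingers, so I'll grasp it.

```bash

python3 -m inch '[{"gripper":0.4,"dp":[0.001,0.025,-0.0005],"angular":[0,-0.3,0]},{"gripper":0.4,"dp":[0.001,0.045,-0.0005],"angular":[0,-0.3,0]},{"gripper":0.4,"dp":[0.001,0.0535,-0.0005],"angular":[0,-0.3,0]},{"gripper":0.4,"dp":[0.001,0.0535,-0.0005],"angular":[0,-0.3,0]},{"gripper":1,"dp":[0.001,0.0535,-0.0005],"angular":[0,-0.3,0]},{"gripper":1,"dp":[0.001,0.0535,-0.0005],"angular":[0,-0.3,0]},{"gripper":1,"dp":[0.001,0.0535,-0.0005],"angular":[0,-0.3,0]},{"gripper":1,"dp":[0.001,0.0535,-0.0005],"angular":[0,-0.3,0]},{"gripper":1,"dp":[0.001,0.0535,-0.0005],"angular":[0,-0.3,0]}]' 60
python3 -m inch '[{"gripper":1,"dp":[0,-0.03,0],"angular":[0,0,0]},{"gripper":1,"dp":[0,-0.07,0],"angular":[0,0,0]},{"gripper":1,"dp":[0,-0.11,0],"angular":[0,0,0]},{"gripper":1,"dp":[0,-0.125,0],"angular":[0,0,0]},{"gripper":1,"dp":[0,-0.125,0],"angular":[0,0,0]},{"gripper":1,"dp":[0,-0.125,0],"angular":[0,0,0]}]'
python3 - <<'E'
from h import *
im,d,c,M=cam('wrist'); save('w8',im[100:,160:480]); go([.487,.1912,.19],-100.7)
M=np.linalg.inv(pose())@M; P=cloud(d,c,M)
m=(abs(P[...,0])<.04)&(abs(P[...,2])<.006)&(P[...,1]<-.02)&(P[...,1]>-.04); m[320:]=0
Q=P[m]; print(len(Q),np.percentile(Q,[1,50,99],axis=0).round(4))
E
```

```text
time_s: 15.82
position: [0.4886, 0.0569, 0.0735]
eef_rot: [[-0.124, 0.001, 0.992], [-0.992, 0.0, -0.124], [-0.001, -1.0, 0.001]]
ft_force: [-0.2, 0.5, 6.5]
opening: 0.013
time_s: 16.58
position: [0.487, 0.0569, 0.1965]
eef_rot: [[-0.123, -0.003, 0.992], [-0.992, -0.0, -0.123], [0.001, -1.0, -0.003]]
ft_force: [0.1, 0.3, -1.6]
opening: 0.0128
dp [-0.1334, 0.0063, -0.0166] ang [0.16, 3.61, 0.05] from [0.487  0.0568 0.1964]
2699 [[-0.0232 -0.0287 -0.0058]
 [-0.0079 -0.0269 -0.0001]
 [ 0.0107 -0.021   0.0058]]
```

View pics/w8.png

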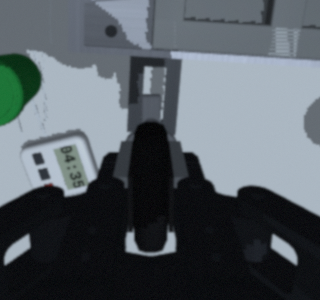

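```bash

python3 -m inch '[{"gripper":1,"dp":[-0.04,0,-0.005],"angular":[0,3.6,0]},{"gripper":1,"dp":[-0.085,0,-0.01],"angular":[0,3.6,0]},{"gripper":1,"dp":[-0.12,0,-0.015],"angular":[0,3.6,0]},{"gripper":1,"dp":[-0.135,0,-0.0166],"angular":[0,3.6,0]},{"gripper":1,"dp":[-0.135,0.01,-0.0166],"angular":[0,3.6,0]},{"gripper":1,"dp":[-0.135,0.02,-0.0166],"angular":[0,3.6,0]},{"gripper":1,"dp":[-0.135,0.02,-0.0166],"angular":[0,3.6,0]},{"gripper":1,"dp":[-0.135,0.02,-0.0166],"angular":[0,3.6,0]}]'
python3 - <<'E'
from h import *
im,d,c,M=cam('wrist'); save('w9',cv2.resize(im[80:330,180:440],None,fx=2,fy=2)); go([.487-.0003,.1912+.0015,.117],-100.7)
P=cloud(d,c,M); Z=P[...,2]; m=(np.hypot(P[...,0]-.487,P[...,1]-.192)<.06)&(abs(Z-.097)<.004)
a=np.radians(-10.7); ex=np.array([np.cos(a),np.sin(a)]); ey=np.array([-ex[1],ex[0]]); Q=P[m][:,:2]-[.487,.1912]
print(len(Q),np.percentile(Q@ex,[1,99]),np.percentile(Q@ey,[1,99]))
E
```

```text
time_s: 17.62
position: [0.4885, 0.1917, 0.1778]
eef_rot: [[-0.187, -0.0, 0.982], [-0.982, -0.0, -0.187], [0.0, -1.0, 0.0]]
ft_force: [0.9, 0.3, -0.2]
opening: 0.013
dp [-0.0003, 0.061, -0.002] ang [-0.02, -0.07, -0.0] from [0.4886 0.192  0.178 ]
4131 [-0.0236948   0.05550752] [-0.02667571  0.03658167]
```

View pics/w9.png

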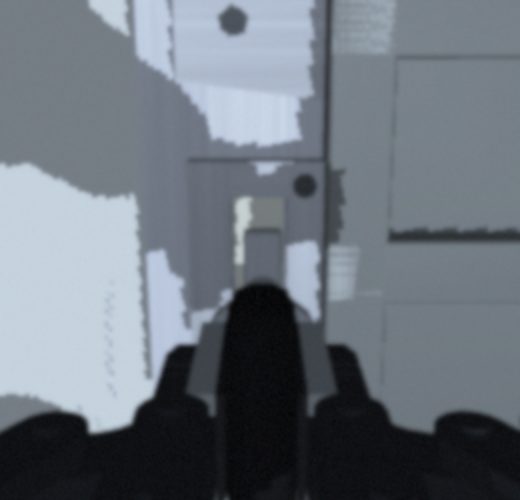

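w9: the key head (columns 245–282) sits about 1.5 mm to +x of the slot's middle (233–285). I'll shift −2 mm and lower it.

```bash

python3 -m inch '[{"gripper":1,"dp":[0,0,-0.0018],"angular":[0,0,0]},{"gripper":1,"dp":[0,0.008,-0.0018],"angular":[0,0,0]},{"gripper":1,"dp":[0,0.014,-0.0018],"angular":[0,0,0]},{"gripper":1,"dp":[0,0.02,-0.0018],"angular":[0,0,0]},{"gripper":1,"dp":[0,0.022,-0.0018],"angular":[0,0,0]}]'

```

```text
time_s: 18.3
position: [0.4862, 0.193, 0.1551]
eef_rot: [[-0.186, -0.001, 0.983], [-0.983, -0.0, -0.186], [0.001, -1.0, -0.001]]
ft_force: [0.5, 0.2, -0.3]
opening: 0.0128
```

```bash

python3 -m inch '[{"gripper":1,"dp":[0,0.007,0],"angular":[0,0,0]},{"gripper":1,"dp":[0,0.014,0],"angular":[0,0,0]},{"gripper":1,"dp":[0,0.02,0],"angular":[0,0,0]},{"gripper":1,"dp":[0,0.022,0],"angular":[0,0,0]},{"gripper":1,"dp":[0,0.022,0],"angular":[0,0,0]}]'

```

```text
time_s: 18.92
position: [0.4865, 0.193, 0.1337]
eef_rot: [[-0.186, -0.0, 0.983], [-0.983, -0.0, -0.186], [0.0, -1.0, -0.0]]
ft_force: [0.5, -0.1, -1.7]
opening: 0.0131
```

```bash

python3 -m inch '[{"gripper":1,"dp":[0,0.007,0],"angular":[0,0,0]},{"gripper":1,"dp":[0,0.012,0],"angular":[0,0,0]},{"gripper":1,"dp":[0,0.015,0],"angular":[0,0,0]},{"gripper":1,"dp":[0,0.0165,0],"angular":[0,0,0]},{"gripper":1,"dp":[0,0.0165,0],"angular":[0,0,0]}]'

```

```text
time_s: 19.55
position: [0.4863, 0.1931, 0.1175]
eef_rot: [[-0.186, -0.0, 0.983], [-0.983, 0.0, -0.186], [-0.0, -1.0, -0.0]]
ft_force: [-0.7, -0.2, 2.0]
opening: 0.013
```

```bash
python3 -c "
from h import *; print(observe()['qpos'].round(2) if hasattr(observe()['qpos'],'round') else observe()['qpos'])"
python3 -m inch '[{"gripper":1,"dp":[0,-0.0005,0],"angular":[0,9,0]},{"gripper":1,"dp":[0,-0.0005,0],"angular":[0,18,0]},{"gripper":1,"dp":[0,-0.0005,0],"angular":[0,27,0]}]'; python3 -c "
from h import *; print(observe()['qpos'])"
```

```text
[-0.72  0.66  0.45  1.98 -0.49  0.6  -0.14]
time_s: 19.92
position: [0.4867, 0.1932, 0.1178]
eef_rot: [[-0.615, 0.0, 0.788], [-0.788, 0.0, -0.615], [-0.0, -1.0, 0.0]]
ft_force: [-0.5, 0.3, -1.9]
opening: 0.0132
[-0.80610264  0.69116357  0.58164779  1.98574719 -0.62050523  0.64638377
 -0.48188116]
```

```bash

python3 -m inch '[{"gripper":1,"dp":[0,0,0],"angular":[0,9,0]},{"gripper":1,"dp":[0,0,0],"angular":[0,18,0]},{"gripper":1,"dp":[0,0,0],"angular":[0,27,0]},{"gripper":1,"dp":[0,0,0],"angular":[0,36,0]},{"gripper":1,"dp":[0,0,0],"angular":[0,45,0]},{"gripper":1,"dp":[0,0,0],"angular":[0,54,0]},{"gripper":1,"dp":[0,0,0],"angular":[0,63,0]},{"gripper":1,"dp":[0,0,0],"angular":[0,63,0]},{"gripper":1,"dp":[0,0,0],"angular":[0,63,0]}]'; python3 -c "
from h import *; print(observe()['qpos'])"
```

```text
time_s: 21.05
position: [0.4881, 0.1924, 0.1181]
eef_rot: [[-0.983, 0.003, -0.183], [0.183, -0.001, -0.983], [-0.004, -1.0, 0.001]]
ft_force: [5.0, -2.4, -3.9]
opening: 0.0131
[-0.96682812  0.79814632  0.8809821   1.98893577 -0.88439291  0.79190453
 -1.31297385]
```

```bash

python3 -m inch '[{"gripper":1,"dp":[0,0.001,0],"angular":[0,0,0]},{"gripper":1,"dp":[0,0.001,0],"angular":[0,0,0]},{"gripper":0.6,"dp":[0,0.001,0],"angular":[0,0,0]},{"gripper":0.6,"dp":[0,0.001,0],"angular":[0,0,0]},{"gripper":0.6,"dp":[0,0.001,0],"angular":[0,0,0]},{"gripper":0.6,"dp":[0,0.001,0],"angular":[0,0,0]},{"gripper":0.6,"dp":[0,-0.03,0],"angular":[0,0,0]},{"gripper":0.6,"dp":[0,-0.08,0],"angular":[0,0,0]},{"gripper":0.6,"dp":[0,-0.13,0],"angular":[0,0,0]},{"gripper":0.6,"dp":[0,-0.18,0],"angular":[0,0,0]},{"gripper":0.6,"dp":[0,-0.18,0],"angular":[0,0,0]}]'
python3 - <<'E'
from h import *
im,d,c,M=cam('wrist'); save('w10',im); np.savez('pics/w10.npz',im=im,d=d,M=M)
P=cloud(d,c,M); Z=P[...,2]
def box(n,m,zt):
    cn,_=cv2.findContours(m.astype(np.uint8),cv2.RETR_EXTERNAL,cv2.CHAIN_APPROX_NONE)
    k=max(cn,key=cv2.contourArea); W=onplane(k.reshape(-1,2),zt,c,M)[:,:2].astype(np.float32)
    r=cv2.minAreaRect(W); print(n,np.round(r[0],4),np.round(r[1],4),round(r[2],2))
k=(np.hypot(P[...,0]-.487,P[...,1]-.192)<.045)&(Z>.135)&(Z<.155); print('key top',np.nanpercentile(Z[k],[10,50,90]).round(4)); box('key',k,.145)
box('tray',(np.hypot(P[...,0]-.597,P[...,1]-.171)<.14)&(abs(Z-.106)<.005),.106)
E
```

```text
time_s: 22.42
position: [0.4885, 0.1931, 0.3011]
eef_rot: [[-0.983, 0.006, -0.185], [0.185, 0.003, -0.983], [-0.005, -1.0, -0.004]]
ft_force: [-0.3, -0.5, 0.2]
opening: 0.034
key top [0.1417 0.1444 0.1457]
key [0.4854 0.1943] [0.0129 0.0512] 79.31
tray [0.578  0.1744] [0.1793 0.1413] 79.27
```

View pics/w10.png

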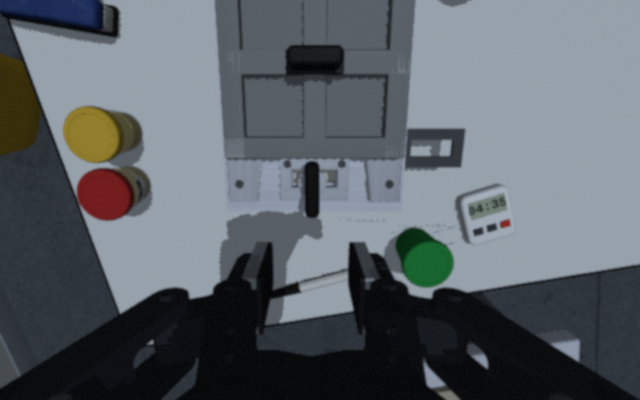

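w10: the key is locked, with its grip along the way at (312,188), and the timer and pen are untouched. The red (106,193) and yellow (92,135) cups now look closer together than before, so one was probably knocked. I'll re-measure them.

```bash
cat >> h.py <<'E'
def lids(im,d,c,M,zt=.069):
    P=cloud(d,c,M); hsv=cv2.cvtColor(im,cv2.COLOR_RGB2HSV); h,s,v=[hsv[...,i] for i in range(3)]
    for n,m in(('yel',(h>15)&(h<32)),('red',(h<8)|(h>172))):
        m=(m&(s>110)&(v>60)&(abs(P[...,2]-zt)<.012)).astype(np.uint8)
        for k in cv2.findContours(m,cv2.RETR_EXTERNAL,cv2.CHAIN_APPROX_NONE)[0]:
            if cv2.contourArea(k)<150: continue
            W=onplane(k.reshape(-1,2),zt,c,M)[:,:2].astype(np.float32); ctr,r=cv2.minEnclosingCircle(W); e=cv2.fitEllipse(W)
            print(n,k.reshape(-1,2).mean(0).round(),'circ',np.round(ctr,4),round(r,4),'ell',np.round(e[0],4),np.round(e[1],4))
E
python3 - <<'E'
from h import *
z=np.load('pics/w10.npz'); lids(z['im'],z['d'],get_calibration('wrist'),z['M'])
im,d,c,M=cam('top'); lids(im,d,c,M)
E
```

```text
yel [ 93. 134.] circ [0.5745 0.4206] 0.0326 ell [0.5742 0.4211] [0.0581 0.0642]
red [104. 194.] circ [0.5085 0.4328] 0.0315 ell [0.5075 0.4325] [0.0584 0.0607]
yel [471. 186.] circ [ 0.5357 -0.3908] 0.0307 ell [ 0.536  -0.3904] [0.0579 0.0591]
```

```bash

python3 -m inch '[{"gripper":0,"dp":[0,0,-0.02],"angular":[0,-10,0]},{"gripper":0,"dp":[0.002,0,-0.04],"angular":[0,-20,0]},{"gripper":0,"dp":[0.005,0,-0.06],"angular":[0,-30,0]},{"gripper":0,"dp":[0.008,0,-0.08],"angular":[0,-40,0]},{"gripper":0,"dp":[0.01,0,-0.1],"angular":[0,-50,0]},{"gripper":0,"dp":[0.012,0,-0.12],"angular":[0,-60,0]},{"gripper":0,"dp":[0.014,0.01,-0.14],"angular":[0,-70,0]},{"gripper":0,"dp":[0.016,0.02,-0.16],"angular":[0,-80,0]},{"gripper":0,"dp":[0.018,0.03,-0.18],"angular":[0,-90,0]},{"gripper":0,"dp":[0.02,0.04,-0.2],"angular":[0,-100,0]},{"gripper":0,"dp":[0.022,0.05,-0.22],"angular":[0,-110,0]},{"gripper":0,"dp":[0.025,0.06,-0.239],"angular":[0,-120,0]},{"gripper":0,"dp":[0.025,0.07,-0.239],"angular":[0,-130,0]},{"gripper":0,"dp":[0.025,0.08,-0.239],"angular":[0,-140,0]},{"gripper":0,"dp":[0.025,0.08,-0.239],"angular":[0,-150,0]},{"gripper":0,"dp":[0.025,0.08,-0.239],"angular":[0,-160,0]},{"gripper":0,"dp":[0.025,0.08,-0.239],"angular":[0,-170,0]},{"gripper":0,"dp":[0.025,0.08,-0.239],"angular":[0,-179,0]},{"gripper":0,"dp":[0.025,0.08,-0.239],"angular":[0,-179,0]}]'
python3 - <<'E'
from h import *
print(np.round(observe()['qpos'],2))
im,d,c,M=cam('wrist'); save('w11',im); lids(im,d,c,M)
im,d,c,M=cam('top'); lids(im,d,c,M)
go([.508,.4325,.045],-10.5)
E
```

```text
time_s: 24.9
position: [0.5052, 0.4319, 0.2158]
eef_rot: [[0.979, -0.004, 0.204], [-0.204, -0.001, 0.979], [-0.003, -1.0, -0.002]]
ft_force: [-1.0, -0.2, 0.4]
opening: 0.0853
[-0.85  0.67  0.17  1.49 -0.13  0.99  0.72]
yel [317. 259.] circ [0.5711 0.4257] 0.0315 ell [0.5714 0.4252] [0.058  0.0621]
red [313. 189.] circ [0.506  0.4349] 0.0306 ell [0.5059 0.4348] [0.0578 0.0604]
yel [471. 186.] circ [ 0.5354 -0.3893] 0.0314 ell [ 0.5359 -0.3903] [0.0579 0.0593]
yel [180. 176.] circ [0.5732 0.4205] 0.0325 ell [0.5722 0.4212] [0.0579 0.0604]
red [174. 200.] circ [0.505  0.4317] 0.0305 ell [0.5036 0.4298] [0.0513 0.0609]
dp [0.0026, 0.1714, 0.0012] ang [0.09, -1.37, -0.11] from [0.5056 0.4321 0.2164]
```

View pics/w11.png

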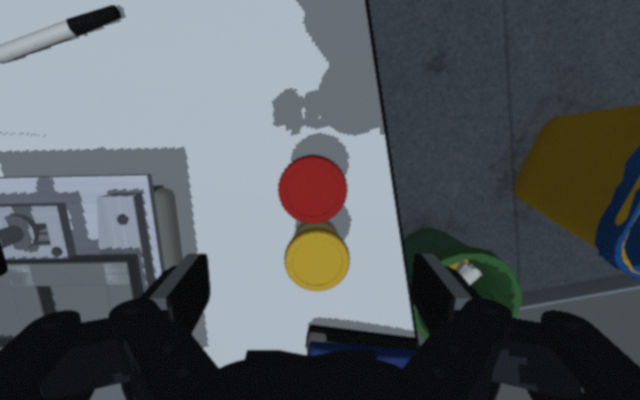

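w11: red (313,189) and yellow (317,259) are both upright with a small gap between them. I'll grasp red with the jaws across the gap direction.

```bash

python3 -m inch '[{"gripper":0,"dp":[0,0.05,0.0014],"angular":[0,0,0]},{"gripper":0,"dp":[0,0.1,0.0014],"angular":[0,0,0]},{"gripper":0,"dp":[0,0.14,0.0014],"angular":[0,0,0]},{"gripper":0,"dp":[0,0.17,0.0014],"angular":[0,0,0]},{"gripper":0,"dp":[0,0.18,0.0014],"angular":[0,0,0]},{"gripper":0,"dp":[0,0.18,0.0014],"angular":[0,0,0]},{"gripper":1,"dp":[0,0.18,0.0014],"angular":[0,0,0]},{"gripper":1,"dp":[0,0.18,0.0014],"angular":[0,0,0]},{"gripper":1,"dp":[0,0.18,0.0014],"angular":[0,0,0]},{"gripper":1,"dp":[0,0.18,0.0014],"angular":[0,0,0]},{"gripper":1,"dp":[0,0.18,0.0014],"angular":[0,0,0]}]' 50
python3 -m inch '[{"gripper":1,"dp":[0,-0.03,0],"angular":[0,0,0]},{"gripper":1,"dp":[0,-0.07,0],"angular":[0,0,0]},{"gripper":1,"dp":[0,-0.12,0],"angular":[0,0,0]},{"gripper":1,"dp":[0,-0.17,0],"angular":[0,0,0]},{"gripper":1,"dp":[0,-0.18,0],"angular":[0,0,0]},{"gripper":1,"dp":[0,-0.18,0],"angular":[0,0,0]}]'
python3 - <<'E'
from h import *
T=pose(); im,d,c,M=cam('wrist'); go([.6286,.1243,.22],-10.7)
cup=lids(im,d,c,np.linalg.inv(np.r_[np.c_[np.eye(3),T[:3,3]],[[0,0,0,1]]])@M,.034)
E
```

```text
time_s: 26.38
position: [0.5075, 0.4346, 0.0398]
eef_rot: [[0.979, 0.002, 0.203], [-0.203, 0.002, 0.979], [0.002, -1.0, 0.002]]
ft_force: [-1.4, -1.1, 6.7]
opening: 0.0611
time_s: 27.12
position: [0.5064, 0.434, 0.2182]
eef_rot: [[0.979, 0.0, 0.203], [-0.203, 0.001, 0.979], [0.0, -1.0, 0.001]]
ft_force: [-0.9, 0.5, -3.5]
opening: 0.0612
dp [0.183, -0.0031, -0.2779] ang [0.08, -0.99, -0.08] from [0.5057 0.4335 0.2168]
red [310. 282.] circ [-0.0053  0.0026] 0.03 ell [-0.0054  0.0026] [0.0573 0.058 ]
```

```bash

python3 -m inch '[{"gripper":1,"dp":[0.02,-0.003,-0.03],"angular":[0,-1,0]},{"gripper":1,"dp":[0.045,-0.003,-0.07],"angular":[0,-1,0]},{"gripper":1,"dp":[0.075,-0.003,-0.11],"angular":[0,-1,0]},{"gripper":1,"dp":[0.1,-0.003,-0.15],"angular":[0,-1,0]},{"gripper":1,"dp":[0.13,-0.003,-0.19],"angular":[0,-1,0]},{"gripper":1,"dp":[0.16,-0.003,-0.23],"angular":[0,-1,0]},{"gripper":1,"dp":[0.18,-0.003,-0.265],"angular":[0,-1,0]},{"gripper":1,"dp":[0.1872,-0.003,-0.2779],"angular":[0,-1,0]},{"gripper":1,"dp":[0.1872,-0.003,-0.2779],"angular":[0,-1,0]},{"gripper":1,"dp":[0.1872,-0.003,-0.2779],"angular":[0,-1,0]}]'
python3 - <<'E'
from h import *
im,d,c,M=cam('wrist'); save('w12',im); go([.6326,.1233,.133],-10.7)
im,d,c,M=cam('top'); lids(im,d,c,M,.25)
E

```

```text
time_s: 28.42
position: [0.6325, 0.1266, 0.22]
eef_rot: [[0.983, -0.002, 0.183], [-0.183, 0.002, 0.983], [-0.002, -1.0, 0.001]]
ft_force: [0.1, 0.6, -1.0]
opening: 0.0609
dp [0.0007, 0.0872, -0.0034] ang [-0.07, 0.19, -0.1] from [0.6326 0.1267 0.2202]
```

View pics/w12.png

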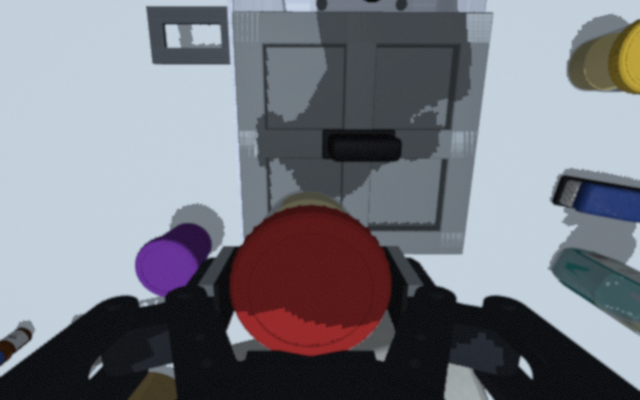

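w12: the red cup is held upright over the +x/−y pocket. Now lowering.

```bash

python3 -m inch '[{"gripper":1,"dp":[0.0007,0.015,-0.0034],"angular":[0,0.2,0]},{"gripper":1,"dp":[0.0007,0.04,-0.0034],"angular":[0,0.2,0]},{"gripper":1,"dp":[0.0007,0.06,-0.0034],"angular":[0,0.2,0]},{"gripper":1,"dp":[0.0007,0.073,-0.0034],"angular":[0,0.2,0]},{"gripper":1,"dp":[0.0007,0.079,-0.0034],"angular":[0,0.2,0]},{"gripper":1,"dp":[0.0007,0.083,-0.0034],"angular":[0,0.2,0]},{"gripper":1,"dp":[0.0007,0.083,-0.0034],"angular":[0,0.2,0]}]'
python3 -m inch '[{"gripper":1,"dp":[0,0.002,0],"angular":[0,0,0]},{"gripper":1,"dp":[0,0.003,0],"angular":[0,0,0]},{"gripper":1,"dp":[0,0.003,0],"angular":[0,0,0]}]'

```

```text
time_s: 29.4
position: [0.6335, 0.1205, 0.1379]
eef_rot: [[0.982, -0.0, 0.189], [-0.189, 0.0, 0.982], [-0.0, -1.0, 0.0]]
ft_force: [-0.9, 1.3, -2.5]
opening: 0.0607
time_s: 29.78
position: [0.6335, 0.1206, 0.1349]
eef_rot: [[0.982, -0.0, 0.189], [-0.189, 0.0, 0.982], [-0.0, -1.0, 0.0]]
ft_force: [-2.2, 0.2, -0.8]
opening: 0.0608
```

```bash

python3 -m inch '[{"gripper":1,"dp":[0,0.0015,0.001],"angular":[0,0,0]},{"gripper":1,"dp":[0,0.0025,0.0015],"angular":[0,0,0]},{"gripper":1,"dp":[0,0.0025,0.0015],"angular":[0,0,0]}]'

```

```text
time_s: 30.15
position: [0.6338, 0.1213, 0.133]
eef_rot: [[0.982, -0.0, 0.189], [-0.189, -0.001, 0.982], [0.0, -1.0, -0.001]]
ft_force: [-4.4, -0.8, 5.6]
opening: 0.0609
```

```bash

python3 -m inch '[{"gripper":0.1,"dp":[0,0,0],"angular":[0,0,0]},{"gripper":0.1,"dp":[0,0,0],"angular":[0,0,0]},{"gripper":0.1,"dp":[0,0,0],"angular":[0,0,0]},{"gripper":0,"dp":[0,-0.02,0],"angular":[0,0,0]},{"gripper":0,"dp":[0,-0.05,0],"angular":[0,0,0]},{"gripper":0,"dp":[0,-0.09,0],"angular":[0,0,0]},{"gripper":0,"dp":[0,-0.12,0],"angular":[0,0,0]},{"gripper":0,"dp":[0,-0.12,0],"angular":[0,0,0]}]'
python3 - <<'E'
from h import *
im,d,c,M=cam('wrist'); lids(im,d,c,M,.162)
go([.5715,.424,.216],-9)
E

```

```text
time_s: 31.15
position: [0.6358, 0.1221, 0.2552]
eef_rot: [[0.982, 0.006, 0.189], [-0.189, 0.001, 0.982], [0.006, -1.0, 0.002]]
ft_force: [0.0, 0.6, 0.7]
opening: 0.0853
red [306. 198.] circ [0.6312 0.1217] 0.0301 ell [0.6313 0.1218] [0.0584 0.0593]
dp [-0.119, 0.0373, 0.2846] ang [-0.06, -1.89, 0.12] from [0.6345 0.122  0.2532]
```

```bash

python3 -m inch '[{"gripper":0,"dp":[-0.02,0.006,0.05],"angular":[0,-1.9,0]},{"gripper":0,"dp":[-0.045,0.012,0.11],"angular":[0,-1.9,0]},{"gripper":0,"dp":[-0.07,0.02,0.17],"angular":[0,-1.9,0]},{"gripper":0,"dp":[-0.095,0.03,0.225],"angular":[0,-1.9,0]},{"gripper":0,"dp":[-0.112,0.037,0.265],"angular":[0,-1.9,0]},{"gripper":0,"dp":[-0.119,0.037,0.2846],"angular":[0,-1.9,0]},{"gripper":0,"dp":[-0.119,0.037,0.2846],"angular":[0,-1.9,0]},{"gripper":0,"dp":[-0.119,0.037,0.2846],"angular":[0,-1.9,0]}]'
python3 - <<'E'
from h import *
im,d,c,M=cam('wrist'); lids(im,d,c,M)
im,d,c,M=cam('top'); lids(im,d,c,M)
go([.573,.4235,.036],-9)
E

```

```text
time_s: 32.2
position: [0.5724, 0.4206, 0.2153]
eef_rot: [[0.987, 0.001, 0.16], [-0.16, -0.002, 0.987], [0.001, -1.0, -0.002]]
ft_force: [0.1, -0.4, 0.5]
opening: 0.0852
yel [314. 188.] circ [0.5729 0.4248] 0.0302 ell [0.573  0.4251] [0.0581 0.0595]
yel [471. 186.] circ [ 0.5357 -0.3908] 0.0307 ell [ 0.536  -0.3904] [0.0579 0.0591]
yel [179. 176.] circ [0.572  0.4213] 0.0322 ell [0.5709 0.4205] [0.0552 0.06  ]
dp [-0.0001, 0.1797, 0.0029] ang [0.07, -0.21, 0.07] from [0.5724 0.4209 0.2157]
```

```bash

python3 -m inch '[{"gripper":0,"dp":[0,0.05,0.003],"angular":[0,0,0]},{"gripper":0,"dp":[0,0.1,0.003],"angular":[0,0,0]},{"gripper":0,"dp":[0,0.14,0.003],"angular":[0,0,0]},{"gripper":0,"dp":[0,0.17,0.003],"angular":[0,0,0]},{"gripper":0,"dp":[0,0.178,0.003],"angular":[0,0,0]},{"gripper":0,"dp":[0,0.178,0.003],"angular":[0,0,0]},{"gripper":1,"dp":[0,0.178,0.003],"angular":[0,0,0]},{"gripper":1,"dp":[0,0.178,0.003],"angular":[0,0,0]},{"gripper":1,"dp":[0,0.178,0.003],"angular":[0,0,0]},{"gripper":1,"dp":[0,0.178,0.003],"angular":[0,0,0]},{"gripper":1,"dp":[0,0.178,0.003],"angular":[0,0,0]}]' 50
python3 -m inch '[{"gripper":1,"dp":[0,-0.03,0],"angular":[0,0,0]},{"gripper":1,"dp":[0,-0.07,0],"angular":[0,0,0]},{"gripper":1,"dp":[0,-0.12,0],"angular":[0,0,0]},{"gripper":1,"dp":[0,-0.17,0],"angular":[0,0,0]},{"gripper":1,"dp":[0,-0.185,0],"angular":[0,0,0]},{"gripper":1,"dp":[0,-0.185,0],"angular":[0,0,0]}]'
python3 - <<'E'
from h import *
T=pose(); im,d,c,M=cam('wrist')
Mr=M.copy(); Mr[:3,3]-=T[:3,3]; lids(im,d,c,Mr,.031)
go([.55,.1391,.225],-10.7)
E
```

```text
time_s: 33.67
position: [0.5726, 0.427, 0.0397]
eef_rot: [[0.988, 0.003, 0.157], [-0.157, 0.001, 0.988], [0.003, -1.0, 0.002]]
ft_force: [-0.7, -1.6, 4.9]
opening: 0.0612
time_s: 34.42
position: [0.5714, 0.427, 0.223]
eef_rot: [[0.988, 0.001, 0.156], [-0.156, 0.001, 0.988], [0.001, -1.0, 0.001]]
ft_force: [0.2, -0.0, -1.8]
opening: 0.0609
yel [309. 288.] circ [-0.0007  0.0008] 0.0311 ell [-0.0018  0.0015] [0.0573 0.0599]
dp [0.0247, -0.0036, -0.287] ang [0.07, 1.71, -0.09] from [0.5705 0.4264 0.2211]
```

```bash

python3 -m inch '[{"gripper":1,"dp":[0.003,-0.005,-0.03],"angular":[0,1.7,0]},{"gripper":1,"dp":[0.006,-0.005,-0.07],"angular":[0,1.7,0]},{"gripper":1,"dp":[0.01,-0.005,-0.115],"angular":[0,1.7,0]},{"gripper":1,"dp":[0.014,-0.005,-0.16],"angular":[0,1.7,0]},{"gripper":1,"dp":[0.018,-0.005,-0.205],"angular":[0,1.7,0]},{"gripper":1,"dp":[0.022,-0.005,-0.25],"angular":[0,1.7,0]},{"gripper":1,"dp":[0.025,-0.005,-0.278],"angular":[0,1.7,0]},{"gripper":1,"dp":[0.0257,-0.005,-0.2876],"angular":[0,1.7,0]},{"gripper":1,"dp":[0.0257,-0.005,-0.2876],"angular":[0,1.7,0]},{"gripper":1,"dp":[0.0257,-0.005,-0.2876],"angular":[0,1.7,0]}]'
python3 - <<'E'
from h import *
im,d,c,M=cam('wrist'); save('w13',im); go([.551,.1385,.133],-10.7); lids(im,d,c,M,.256)
E

```

```text
time_s: 35.72
position: [0.5514, 0.1408, 0.2267]
eef_rot: [[0.983, -0.001, 0.183], [-0.183, 0.001, 0.983], [-0.001, -1.0, 0.001]]
ft_force: [0.2, 1.0, -2.4]
opening: 0.0609
dp [-0.0, 0.0939, -0.0023] ang [-0.04, 0.15, -0.04] from [0.5515 0.1407 0.2269]
yel [309. 289.] circ [0.5516 0.1414] 0.0316 ell [0.5506 0.1422] [0.0583 0.0607]
```

```bash

python3 -m inch '[{"gripper":1,"dp":[0,0.02,-0.0022],"angular":[0,0,0]},{"gripper":1,"dp":[0,0.045,-0.0022],"angular":[0,0,0]},{"gripper":1,"dp":[0,0.065,-0.0022],"angular":[0,0,0]},{"gripper":1,"dp":[0,0.08,-0.0022],"angular":[0,0,0]},{"gripper":1,"dp":[0,0.087,-0.0022],"angular":[0,0,0]},{"gripper":1,"dp":[0,0.09,-0.0022],"angular":[0,0,0]},{"gripper":1,"dp":[0,0.09,-0.0022],"angular":[0,0,0]}]'
python3 -m inch '[{"gripper":1,"dp":[0,0.0015,0],"angular":[0,0,0]},{"gripper":1,"dp":[0,0.003,0],"angular":[0,0,0]},{"gripper":1,"dp":[0,0.003,0],"angular":[0,0,0]}]'

```

```text
time_s: 36.65
position: [0.5515, 0.1367, 0.1376]
eef_rot: [[0.983, 0.0, 0.185], [-0.185, 0.0, 0.983], [0.0, -1.0, 0.0]]
ft_force: [-0.2, 0.1, -2.3]
opening: 0.0609
time_s: 37.02
position: [0.5513, 0.1366, 0.1344]
eef_rot: [[0.983, 0.0, 0.186], [-0.186, 0.0, 0.983], [0.0, -1.0, 0.0]]
ft_force: [-0.5, 0.6, -1.2]
opening: 0.0607
```

```bash

python3 -m inch '[{"gripper":1,"dp":[0,0.0015,0.001],"angular":[0,0,0]},{"gripper":1,"dp":[0,0.0025,0.001],"angular":[0,0,0]},{"gripper":1,"dp":[0,0.0025,0.001],"angular":[0,0,0]}]'
python3 -m inch '[{"gripper":0.1,"dp":[0,0,0],"angular":[0,0,0]},{"gripper":0.1,"dp":[0,0,0],"angular":[0,0,0]},{"gripper":0.1,"dp":[0,0,0],"angular":[0,0,0]},{"gripper":0,"dp":[0,-0.02,0],"angular":[0,0,0]},{"gripper":0,"dp":[0,-0.05,0],"angular":[0,0,0]},{"gripper":0,"dp":[0,-0.09,0],"angular":[0,0,0]},{"gripper":0,"dp":[0,-0.12,0],"angular":[0,0,0]},{"gripper":0,"dp":[0,-0.12,0],"angular":[0,0,0]}]'
python3 - <<'E'
from h import *
im,d,c,M=cam('wrist'); lids(im,d,c,M,.162)
go([.536,-.3905,.216],-96.7)
E

```

```text
time_s: 37.4
position: [0.5519, 0.1373, 0.1327]
eef_rot: [[0.983, 0.001, 0.186], [-0.186, 0.0, 0.983], [0.001, -1.0, 0.0]]
ft_force: [-1.2, -1.9, 5.5]
opening: 0.0611
time_s: 38.4
position: [0.5531, 0.1379, 0.2542]
eef_rot: [[0.983, 0.005, 0.186], [-0.186, 0.002, 0.983], [0.005, -1.0, 0.003]]
ft_force: [-0.1, 0.2, -0.2]
opening: 0.0858
yel [304. 203.] circ [0.5518 0.1357] 0.031 ell [0.5519 0.1356] [0.0594 0.0612]
red [306. 301.] circ [0.6297 0.1218] 0.0305 ell [0.6299 0.1219] [0.0592 0.0595]
dp [0.0823, 0.0361, -0.5221] ang [-0.12, 86.01, 0.04] from [0.5519 0.1377 0.2526]
```

```bash

python3 -m inch '[{"gripper":0,"dp":[0.005,0,-0.03],"angular":[0,10,0]},{"gripper":0,"dp":[0.014,0.003,-0.09],"angular":[0,20,0]},{"gripper":0,"dp":[0.023,0.006,-0.15],"angular":[0,30,0]},{"gripper":0,"dp":[0.032,0.01,-0.21],"angular":[0,40,0]},{"gripper":0,"dp":[0.042,0.015,-0.27],"angular":[0,50,0]},{"gripper":0,"dp":[0.051,0.02,-0.33],"angular":[0,60,0]},{"gripper":0,"dp":[0.06,0.025,-0.39],"angular":[0,70,0]},{"gripper":0,"dp":[0.07,0.03,-0.45],"angular":[0,80,0]},{"gripper":0,"dp":[0.078,0.036,-0.5],"angular":[0,86,0]},{"gripper":0,"dp":[0.0823,0.036,-0.5221],"angular":[0,86,0]},{"gripper":0,"dp":[0.0823,0.036,-0.5221],"angular":[0,86,0]},{"gripper":0,"dp":[0.0823,0.036,-0.5221],"angular":[0,86,0]}]'
python3 - <<'E'
from h import *
im,d,c,M=cam('wrist'); lids(im,d,c,M)
im,d,c,M=cam('top'); lids(im,d,c,M); lids(im,d,c,M,.162)
go([.536,-.3905,.038],-96.7)
E

```

```text
time_s: 39.95
position: [0.5355, -0.3889, 0.2146]
eef_rot: [[-0.115, -0.001, 0.993], [-0.993, 0.002, -0.115], [-0.002, -1.0, -0.002]]
ft_force: [0.5, 0.5, -0.4]
opening: 0.0855
yel [312. 192.] circ [ 0.5365 -0.3902] 0.0301 ell [ 0.5366 -0.3903] [0.0583 0.0592]
yel [277. 176.] circ [0.5511 0.1337] 0.0311 ell [0.5511 0.1337] [0.0586 0.0594]
red [283. 145.] circ [0.6305 0.1202] 0.0306 ell [0.6306 0.1206] [0.0582 0.0593]
dp [0.0021, 0.1773, 0.0002] ang [0.03, 0.13, -0.1] from [ 0.5361 -0.3886  0.2154]
```

```bash

python3 -m inch '[{"gripper":0,"dp":[0.002,0.05,0.0005],"angular":[0,0,0]},{"gripper":0,"dp":[0.002,0.1,0.0005],"angular":[0,0,0]},{"gripper":0,"dp":[0.002,0.14,0.0005],"angular":[0,0,0]},{"gripper":0,"dp":[0.002,0.17,0.0005],"angular":[0,0,0]},{"gripper":0,"dp":[0.002,0.177,0.0005],"angular":[0,0,0]},{"gripper":0,"dp":[0.002,0.177,0.0005],"angular":[0,0,0]},{"gripper":1,"dp":[0.002,0.177,0.0005],"angular":[0,0,0]},{"gripper":1,"dp":[0.002,0.177,0.0005],"angular":[0,0,0]},{"gripper":1,"dp":[0.002,0.177,0.0005],"angular":[0,0,0]},{"gripper":1,"dp":[0.002,0.177,0.0005],"angular":[0,0,0]},{"gripper":1,"dp":[0.002,0.177,0.0005],"angular":[0,0,0]}]' 50
python3 -m inch '[{"gripper":1,"dp":[0,-0.03,0],"angular":[0,0,0]},{"gripper":1,"dp":[0,-0.07,0],"angular":[0,0,0]},{"gripper":1,"dp":[0,-0.12,0],"angular":[0,0,0]},{"gripper":1,"dp":[0,-0.17,0],"angular":[0,0,0]},{"gripper":1,"dp":[0,-0.2,0],"angular":[0,0,0]},{"gripper":1,"dp":[0,-0.2,0],"angular":[0,0,0]}]'
python3 - <<'E'
from h import *
T=pose(); im,d,c,M=cam('wrist')
Mr=M.copy(); Mr[:3,3]-=T[:3,3]; lids(im,d,c,Mr,.031)
go([.6434,.2029,.24],-100.7)
E
```

```text
time_s: 41.42
position: [0.5367, -0.3935, 0.0409]
eef_rot: [[-0.116, 0.003, 0.993], [-0.993, -0.001, -0.116], [0.001, -1.0, 0.003]]
ft_force: [-0.3, 1.0, 5.9]
opening: 0.0607
time_s: 42.18
position: [0.5367, -0.3941, 0.2421]
eef_rot: [[-0.117, 0.005, 0.993], [-0.993, -0.004, -0.117], [0.003, -1.0, 0.005]]
ft_force: [0.2, -0.2, -2.1]
opening: 0.061
yel [310. 281.] circ [0.0002 0.0052] 0.03 ell [0.0001 0.0052] [0.058  0.0583]
dp [-0.6043, -0.0005, 0.0373] ang [-0.11, 4.01, 0.03] from [ 0.5359 -0.3929  0.2397]
```

```bash

python3 -m inch '[{"gripper":1,"dp":[-0.025,0,0.002],"angular":[0,4,0]},{"gripper":1,"dp":[-0.06,0,0.004],"angular":[0,4,0]},{"gripper":1,"dp":[-0.11,0,0.007],"angular":[0,4,0]},{"gripper":1,"dp":[-0.16,0,0.01],"angular":[0,4,0]},{"gripper":1,"dp":[-0.21,0,0.013],"angular":[0,4,0]},{"gripper":1,"dp":[-0.26,0,0.016],"angular":[0,4,0]},{"gripper":1,"dp":[-0.31,0,0.019],"angular":[0,4,0]},{"gripper":1,"dp":[-0.36,0,0.022],"angular":[0,4,0]},{"gripper":1,"dp":[-0.41,0,0.025],"angular":[0,4,0]},{"gripper":1,"dp":[-0.46,0,0.028],"angular":[0,4,0]},{"gripper":1,"dp":[-0.51,0,0.031],"angular":[0,4,0]},{"gripper":1,"dp":[-0.555,0,0.034],"angular":[0,4,0]},{"gripper":1,"dp":[-0.585,0,0.036],"angular":[0,4,0]},{"gripper":1,"dp":[-0.6008,0,0.0373],"angular":[0,4,0]},{"gripper":1,"dp":[-0.6008,0,0.0373],"angular":[0,4,0]},{"gripper":1,"dp":[-0.6008,0,0.0373],"angular":[0,4,0]},{"gripper":1,"dp":[-0.6008,0,0.0373],"angular":[0,4,0]}]'
python3 - <<'E'
from h import *
im,d,c,M=cam('wrist'); save('w14',im); lids(im,d,c,M,.271); go([.6434,.1995,.134],-100.7)
E

```

```text
time_s: 44.35
position: [0.6429, 0.1975, 0.239]
eef_rot: [[-0.188, 0.0, 0.982], [-0.982, -0.001, -0.188], [0.001, -1.0, 0.0]]
ft_force: [0.8, -0.4, -2.0]
opening: 0.0609
yel [304. 283.] circ [0.6399 0.2026] 0.0331 ell [0.643  0.2034] [0.0582 0.0603]
dp [-0.0017, 0.1051, 0.0002] ang [-0.01, -0.12, 0.02] from [0.6429 0.1979 0.2391]
```

View pics/w14.png

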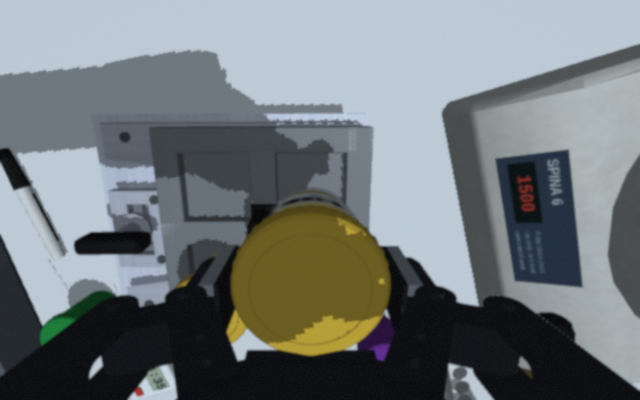

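w14: the last cup is over the +x/+y pocket, and the key (112,242) is in place. Lowering.

```bash

python3 -m inch '[{"gripper":1,"dp":[-0.001,0.02,0],"angular":[0,0,0]},{"gripper":1,"dp":[-0.001,0.05,0],"angular":[0,0,0]},{"gripper":1,"dp":[-0.001,0.075,0],"angular":[0,0,0]},{"gripper":1,"dp":[-0.001,0.09,0],"angular":[0,0,0]},{"gripper":1,"dp":[-0.001,0.098,0],"angular":[0,0,0]},{"gripper":1,"dp":[-0.001,0.102,0],"angular":[0,0,0]},{"gripper":1,"dp":[-0.001,0.102,0],"angular":[0,0,0]}]'
python3 -m inch '[{"gripper":1,"dp":[0,0.0015,0],"angular":[0,0,0]},{"gripper":1,"dp":[0,0.003,0],"angular":[0,0,0]},{"gripper":1,"dp":[0,0.003,0],"angular":[0,0,0]}]'

```

```text
time_s: 45.28
position: [0.6433, 0.2005, 0.1372]
eef_rot: [[-0.186, 0.001, 0.983], [-0.983, 0.0, -0.186], [-0.0, -1.0, 0.001]]
ft_force: [0.0, 0.4, -1.4]
opening: 0.061
time_s: 45.65
position: [0.6432, 0.2006, 0.134]
eef_rot: [[-0.186, 0.0, 0.983], [-0.983, 0.0, -0.186], [-0.0, -1.0, 0.0]]
ft_force: [-0.5, 0.9, -1.2]
opening: 0.0608
```

Down the last bit, then release and retreat towards the robot's side so both cameras can see.

```bash

python3 -m inch '[{"gripper":1,"dp":[0,0.0015,0],"angular":[0,0,0]},{"gripper":1,"dp":[0,0.0025,0],"angular":[0,0,0]},{"gripper":1,"dp":[0,0.0025,0],"angular":[0,0,0]}]'
python3 -m inch '[{"gripper":0.1,"dp":[0,0,0],"angular":[0,0,0]},{"gripper":0.1,"dp":[0,0,0],"angular":[0,0,0]},{"gripper":0.1,"dp":[0,0,0],"angular":[0,0,0]},{"gripper":0.1,"dp":[0,-0.02,0],"angular":[0,0,0]},{"gripper":0.1,"dp":[0,-0.06,0],"angular":[0,0,0]},{"gripper":0.1,"dp":[0,-0.11,0],"angular":[0,0,0]},{"gripper":0.1,"dp":[0,-0.16,-0.02],"angular":[0,0,0]},{"gripper":0.1,"dp":[0,-0.19,-0.06],"angular":[0,0,0]},{"gripper":0.1,"dp":[-0.02,-0.19,-0.1],"angular":[0,0,0]},{"gripper":0.1,"dp":[-0.02,-0.19,-0.1],"angular":[0,0,0]},{"gripper":0.1,"dp":[-0.02,-0.19,-0.1],"angular":[0,0,0]}]'
python3 - <<'E'
from h import *
im,d,c,M=cam('wrist'); save('w15',im); lids(im,d,c,M,.162)
P=cloud(d,c,M); Z=P[...,2]
o=np.array([.5967,.171]); a=np.radians(-10.7); R=np.array([[np.cos(a),np.sin(a)],[-np.sin(a),np.cos(a)]])
for k,x,y in(('p1',.552,.1345),('p2',.6434,.2035),('p3',.6305,.121)):
    m=(np.hypot(P[...,0]-x,P[...,1]-y)<.024)&(Z>.14)&(Z<.19)
    if m.sum()>50:
        A=np.c_[P[m][:,:2]-[x,y],np.ones(m.sum())]; print(k,m.sum(),R@(np.array([x,y])-o),np.linalg.lstsq(A,Z[m],rcond=None)[0].round(3))
def box(n,m,zt):
    cn,_=cv2.findContours(m.astype(np.uint8),cv2.RETR_EXTERNAL,cv2.CHAIN_APPROX_NONE)
    k=max(cn,key=cv2.contourArea); W=onplane(k.reshape(-1,2),zt,c,M)[:,:2].astype(np.float32)
    r=cv2.minAreaRect(W); print(n,np.round(r[0],4),np.round(r[1],4),round(r[2],2))
box('tray',(np.hypot(P[...,0]-.597,P[...,1]-.171)<.14)&(abs(Z-.106)<.005),.106)
k=(np.hypot(P[...,0]-.487,P[...,1]-.192)<.045)&(Z>.135)&(Z<.155); box('key',k,.145); print(np.nanmedian(Z[k]))
im,d,c,M=cam('top'); lids(im,d,c,M); lids(im,d,c,M,.162); print(np.round(observe()['ft_force'],1))
E

```

```text
time_s: 46.02
position: [0.6433, 0.2008, 0.1339]
eef_rot: [[-0.186, 0.001, 0.983], [-0.983, 0.002, -0.186], [-0.002, -1.0, 0.001]]
ft_force: [-4.7, -0.9, 13.0]
opening: 0.0608
time_s: 47.4
position: [0.5489, 0.2384, 0.3223]
eef_rot: [[-0.186, 0.002, 0.983], [-0.983, 0.0, -0.186], [-0.0, -1.0, 0.002]]
ft_force: [0.7, -0.5, -1.1]
opening: 0.0771
yel [333. 282.] circ [0.5531 0.1389] 0.0321 ell [0.5527 0.1388] [0.0591 0.0631]
yel [415. 203.] circ [0.641  0.2043] 0.0316 ell [0.6416 0.2045] [0.0593 0.0621]
red [395. 285.] circ [0.619  0.1231] 0.0272 ell [0.6115 0.1244] [0.0194 0.0559]
p1 1649 [-0.03714596 -0.04416466] [ 0.003 -0.007  0.162]
p2 2003 [0.03985385 0.04060555] [0.003 0.011 0.162]
p3 259 [ 0.04249564 -0.04285511] [-0.042  0.004  0.161]
tray [0.5968 0.1716] [0.1794 0.1792] 79.24
key [0.4855 0.1975] [0.015  0.0515] 79.24
0.14410706971332998
yel [277. 176.] circ [0.5511 0.1337] 0.0311 ell [0.5513 0.1339] [0.0584 0.0593]
yel [251. 142.] circ [0.6421 0.2016] 0.031 ell [0.6421 0.2015] [0.0596 0.06  ]
red [283. 145.] circ [0.6305 0.1201] 0.0306 ell [0.631  0.1205] [0.058 0.059]
[ 1.3  0.1 -0.4]
```

View pics/w15.png

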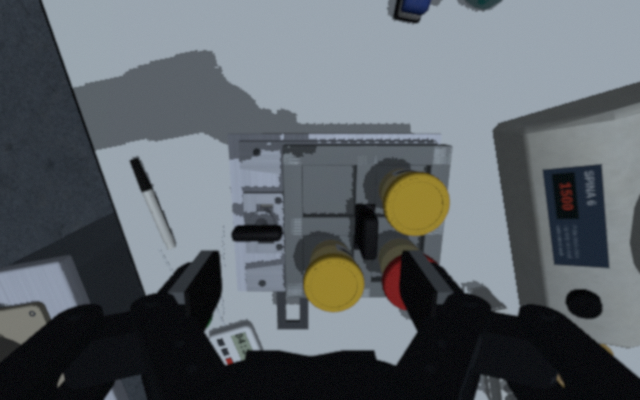

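```bash
python3 - <<'E'
from h import *
from plant import workorder
im,d,c,M=cam('top'); P=cloud(d,c,M); Z=P[...,2]; ok=True
for k,x,y in(('p1',.5512,.134),('p2',.642,.2015),('p3',.6308,.1205)):
    m=(np.hypot(P[...,0]-x,P[...,1]-y)<.027)&(Z>.14)&(Z<.19)
    s=np.linalg.lstsq(np.c_[P[m][:,:2]-[x,y],np.ones(m.sum())],Z[m],rcond=None)[0]; print(k,m.sum(),s.round(3))
    ok&=np.hypot(*s[:2])<.06 and abs(s[2]-.162)<.004
print(ok)
if ok: print(workorder.sign_off())
E
```

```text
p1 353 [0.015 0.001 0.163]
p2 339 [0.007 0.006 0.163]
p3 338 [ 0.007 -0.002  0.163]
True
the job is handed in; nothing more can be done
None
```

I slid the carrier home, locked it with the key, stood all three cups in pockets and handed the job in. The sign-off gives no verdict.

- **Carrier:** I set it about 100 mm short of home and pushed it in with about 16 N until it stopped hard. At the last check its tray centre was within about 1 mm of my home estimate, with the tray rim at the right height.
- **Key:** It is down through both slots with its collar on the tongue, turned a quarter turn and in line with the way. Its top measured 0.144 m against an expected 0.145 m. The last two readings of its sideways position differed by about 3 mm because of the viewing angle, well inside the 20 mm limit.
- **Cups:** Three were present: one red and two yellow. The red one was knocked aside partway through, so I measured it again before grasping it. All three lids ended at 0.162–0.163 m (0.162 m expected). In the last top view each was tilted less than 0.02 rad.
- **Disagreement:** A wrist reading of the red cup's tilt gave 0.04 rad from a partly hidden lid; the clear top view gave 0.007 rad.
- **Bystanders:** The timer and pen look unmoved in the last picture, which I did not measure. I never handled the green and purple look-alikes.

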